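# Set out the cassette and the bonding bottles for a filling exercise

### The arm

A 6-joint arm with a two-finger parallel gripper is mounted at the origin on the work surface; the furniture and walls round the work are solid. World frame = base frame: x ahead of the robot, y to its left, z up, the work surface at z = 0. Lengths are in m, angles in rad, forces in N, time in s.
With the tool pointing down it reaches from about 0.375 to 0.975 m from the base axis. Payload 3.8 kg.
Tool frame: the origin (TCP) lies at the centre of the arm's flange, where the gripper is bolted on; the fingertips stand 173 mm ahead of it and the grasp point (between the pads) lies 155 mm ahead of it; z points along the fingers, y is the line along which they close (so a half turn about z gives the same grasp; the last joint's range is limited). The gripper opens to 85 mm and grips with 20 to 120 N. Pads are 22 mm wide; open, the fingers measure 114 mm over their backs; the gripper's body (76 mm by 85 mm) begins 54 mm behind the grasp point. The pads swing forward as they close: fully open they stand 13 mm farther back than shut.
Start: joints at [1.215, 0.264, 1.604, -0, 1.274, -0.037], TCP at [0.212, 0.641, 0.405] pointing down, gripper open.
Joint ranges: [-2.63, 2.63], [-0.94, 2.18], [0.31, 2.57], [-1.31, 4.45], [0, 2.66], [-2.55, 2.55]. Speed limits (rad/s): [2.57, 2.57, 3.14, 3.14, 3.14, 3.14].

### API

Orientations are given as a rotation vector (axis times angle).
In Python, from workcell import env gives the robot as it stands.
- The arm moves only by the shell command python3 jog.py 'ROWS' [FORCE]. ROWS is a JSON object whose key "segments" holds a list of rows, 1 to 5 of them, each of 7 numbers: dx, dy, dz in m, then a rotation vector rx, ry, rz in rad, then the finger opening in m; each row is the pose to reach, as a shift and turn from the pose commanded when the command began, along the tool's axes at that moment; what a row does not reach only later rows make up. A row lasts 1/10 s, in which the tool goes at most 0.05 m and 0.15 rad, less where a joint would pass 70% of its speed; a pose out of reach is approached as far as the arm can. The fingers move at their own pace and stop on an object; FORCE is the grip in N (left out, the last holds). Time passes only in rows, so rows that do not move let the fingers close. It prints the time, the measured TCP pose, the force, the opening and the grip force at its end. Input that does not fit is refused with a message, and nothing moves.
- env.state(): the state, without advancing time (a new reading comes with each control period).
- env.get_image(name): name is "side" or "top" or "wrist"; returns the picture (480x640x3 uint8, blue, green, red); there is no depth.
- env.camera_info(name): a dict with "intrinsics" (3x3 intrinsics, pixels), "distortion" ([k1, k2, p1, p2, k3] as OpenCV has them; the pictures are not rectified), "R" (3x3) and "t" (3): a world point X has camera coordinates R X + t; the wrist camera has in their place "tool_from_camera" (4x4, takes a point from camera to tool coordinates, whose origin is the TCP and whose axes are the flange's). Camera axes: x right, y down, z forward; pixel columns grow to the right and rows downward; lengths in m; the calibration is good to about 2 mm. A picture is of the moment at which its call begins: read the wrist's pose just before it. camera_info takes no time and is no camera call.
- env.job_done(): hands the job in; it is judged then, once.
The state is a dict: "clock": time; "qpos": joint angles; "joint_velocities": joint speeds; "effort": joint torques, N m; "eef_pos": TCP position; "tool_rot": TCP orientation; "force": force on the tool from outside, world axes, zero at the start; "moment": the same for the moment, N m; "gripper_width": finger opening in m; "gripper_force": force on a finger pad.
Only numpy, scipy, OpenCV 4.12 (cv2) and the standard library are available. Lean on these libraries where they do the work, as an engineer would, in place of code of your own. Each camera call takes 0.05 s, during which the arm holds its last target. There are 200 camera calls.

### The job

Set the bench up for the next filling exercise. Lay the mouth mirror, the tweezers and the syringe in the clips of the steel cassette, seen from the robot the mirror in the left lane, the tweezers in the right lane and the syringe in the middle lane between them, with mirror head, tweezer tips and nozzle all pointing away from the robot. Stand each bottle upright on the floor of the well that fits it in the grey block: the amber one in the small well, the white one in the large well.

Things in the scene. Friction and masses are not known exactly. Their poses are not given: they have to be found in the camera images.
- mirror: Mouth mirror lying loose on the worktop (not the one in a blue tray), 168 mm long, round 22 mm head at its +x end. Handle 8 mm wide and high, solid from x = -84 to +26 mm; grasp it across y near its centre of mass, x = -29 mm. Origin at mid-length on the underside; x along the handle to the head, z up.
- tweezers: Steel tweezers lying on the worktop on edge, 150 mm long, up to 14 mm wide, 9 mm high, rigid. Origin at mid-length on the underside; z up, x along them to the tips (+75 mm). Grasp across y within 20 mm of the origin.
- syringe: Syringe lying loose on the worktop (not the one in a blue tray), 128 mm long, 14 mm high: barrel 14 mm thick from x = -28 to +40 mm, thin nozzle to +64, finger flange 26 mm wide at x = -29, plunger rod 6 mm thick from -30 to -62, then a 14 mm disc. Origin under the barrel's axis; x to the nozzle, z up. Grasp the barrel across y near the origin.
- amber_bottle: Amber reagent bottle with white cap, standing, 75 mm high; round body 32 mm thick up to about z = 50 mm, cap 24 mm thick above z = 58. Origin at the centre of the underside, z up.
- white_bottle: White reagent bottle with blue cap, standing, 85 mm high; round body 36 mm thick up to about z = 55 mm, cap 24 mm thick above z = 66. Origin at the centre of the underside, z up.
- cassette: Fixed steel tray, 120 x 164 mm, walls 22 high. Origin: centre of underside; x away from robot, y left. Green rails at x = -30, +30, 8 thick; flared clips, tops z = 27, at y = 45 (left), 0, -45. Floors z = 14, 14 wide left, else 17; middle near one z = 18 under plunger; flange between rails. Instruments lie along x, origin at x = 30 mirror, 5 tweezers, 16 syringe (+-12). Fingers fit between.
- block: Grey plastic bottle block, fixed to the worktop, 66 mm (x) by 136 mm (y) by 34 mm high, turned any way round. Origin at the centre of its underside, z up. Two round wells, 22 mm deep (floors at z = 12 mm), with 2 mm chamfers: the small one, 35 mm across, centred at y = -33 mm, the large one, 40 mm across, at y = +33 mm (x = 0).

How it is judged:
By the outcome, as a careful person would: the job done as asked, in the order asked, and still so for the second after the job is handed in, with the robot touching nothing.
It also fails if it takes over 138 s, if anything falls off the work surface, if the arm or the gripper's body presses on something with over 40 N, if the wrist force passes 120 N, or if a joint passes its speed limit or range.

## Working session

There is one attempt and no reset: what is moved stays moved. The work goes in short steps, Python scripts to look and compute and a shell command to move; the robot and the scene stay as the last step left them, time stands still between calls to the robot, and variables do not carry over. Pictures are saved under pics/ and viewed, at most 14 in all, crops included, and the job is handed in when it is done.

```bash
ls; mkdir -p pics; python3 - <<'E'
from workcell import env
import cv2,numpy as np
for n in ("top","side"):
    cv2.imwrite(f"pics/{n}0.png",env.get_image(n))
    i=env.camera_info(n); R=np.array(i["R"]);print(n,i["intrinsics"],i["distortion"],-R.T@np.array(i["t"]))
i=env.camera_info("wrist");print(i)
s=env.state();print(s["eef_pos"],s["tool_rot"],s["clock"])
E
```

```text
jog.py
pics
workcell.py
top [[462.95045593   0.         319.76160829]
 [  0.         462.95045593 240.24395219]
 [  0.           0.           1.        ]] [-0.11307387  0.          0.          0.          0.        ] [ 0.39901063 -0.02231025  1.04929247]
side [[456.29295042   0.         314.22412111]
 [  0.         456.29295042 247.26649076]
 [  0.           0.           1.        ]] [-0.07507575  0.          0.          0.          0.        ] [ 0.12330455 -0.79760293  0.62402175]
{'intrinsics': array([[405.78007295,   0.        , 318.83346968],
       [  0.        , 405.78007295, 237.1703374 ],
       [  0.        ,   0.        ,   1.        ]]), 'distortion': array([-0.07396633,  0.        ,  0.        ,  0.        ,  0.        ]), 'tool_from_camera': array([[-4.79936021e-04, -9.47561196e-01, -3.19574012e-01,
         8.35029085e-02],
       [ 9.99999817e-01, -5.72109317e-04,  1.94548534e-04,
         7.24128882e-04],
       [-3.67177911e-04, -3.19573860e-01,  9.47561298e-01,
         3.07652009e-02],
       [ 0.00000000e+00,  0.00000000e+00,  0.00000000e+00,
         1.00000000e+00]])}
[0.21146671 0.64066721 0.40344549] [-0.49859172 -3.10137881  0.00329236] 0.1
```
View pics/top0.png

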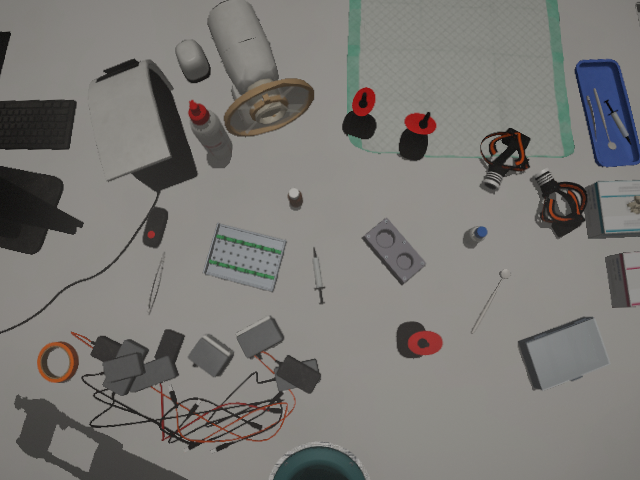

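View pics/side0.png

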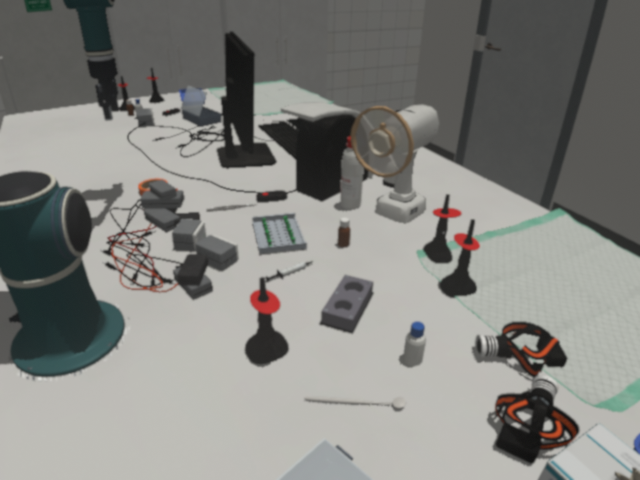

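```bash
cat > h.py <<'E'
import numpy as np, cv2, json
from scipy.spatial.transform import Rotation as Ro
from workcell import env
def cam(name,st=None):
    i=env.camera_info(name);K=np.array(i["intrinsics"]);D=np.array(i["distortion"])
    if name=="wrist":
        T=np.array(i["tool_from_camera"]);Rt=Ro.from_rotvec(st["tool_rot"]).as_matrix()
        Rwc=Rt@T[:3,:3];c=Rt@T[:3,3]+np.array(st["eef_pos"])
    else:
        Rwc=np.array(i["R"]).T;c=-Rwc@np.array(i["t"])
    return K,D,Rwc,c
def ray(C,px):
    K,D,R,c=C
    p=cv2.undistortPoints(np.array(px,float).reshape(-1,1,2),K,D)[:,0]
    d=np.c_[p,np.ones(len(p))]@R.T
    return c,d/np.linalg.norm(d,axis=1)[:,None]
def plane(C,px,z):
    c,d=ray(C,px);return c+d*((z-c[2])/d[:,2])[:,None]
def proj(C,X):
    K,D,R,c=C;X=np.array(X,float).reshape(-1,3)
    return cv2.projectPoints(X,cv2.Rodrigues(R.T)[0],-R.T@c,K,D)[0][:,0]
def tri(C1,p1,C2,p2):
    a,d=ray(C1,p1);b,e=ray(C2,p2);d=d[0];e=e[0]
    s=np.linalg.lstsq(np.c_[d,-e],b-a,rcond=None)[0]
    x,y=a+s[0]*d,b+s[1]*e;return (x+y)/2,np.linalg.norm(x-y)
def rel(pos,yaw,st=None):
    """tool-axes shift+rotvec to reach grasp point pos, fingers closing along world angle yaw, tool down"""
    st=st or env.state();R=Ro.from_rotvec(st["tool_rot"])
    best=None
    for k in (0,np.pi):
        y=np.array([np.cos(yaw+k),np.sin(yaw+k),0]);z=np.array([0,0,-1.]);x=np.cross(y,z)
        Rg=Ro.from_matrix(np.c_[x,y,z]);rv=(R.inv()*Rg).as_rotvec()
        if best is None or np.linalg.norm(rv)<np.linalg.norm(best[1]):best=(Rg,rv)
    tcp=np.array(pos)+[0,0,.155]
    return np.round(R.inv().apply(tcp-np.array(st["eef_pos"])),4),np.round(best[1],4)
def snap(n):
    st=env.state();im=env.get_image(n);return im,cam(n,st),st
E
python3 - <<'E'
from h import *
im=cv2.imread("pics/top0.png");C=cam("top")
def crop(x,y,w,h,s=5):return cv2.resize(im[y:y+h,x:x+w],None,fx=s,fy=s,interpolation=cv2.INTER_CUBIC)
a=np.hstack([crop(200,215,90,80),crop(360,210,70,80)])
b=np.hstack([crop(145,245,25,75),crop(305,240,30,75),crop(465,260,50,75),crop(285,180,25,75),crop(460,215,30,75)])
cv2.imwrite("pics/cr.png",np.vstack([np.pad(x,((0,0),(0,800-x.shape[1]),(0,0))) for x in (a,b)])[:,:,:])
cv2.imwrite("pics/cr.png",cv2.resize(cv2.imread("pics/cr.png"),(800*600//775,600)))
f=lambda z,p:print(np.round(plane(C,p,z),3).tolist())
f(0,[(163,253),(151,312),(314,248),(321,304),(504,274),(474,332)])
f(.022,[(219,224),(286,240),(274,291),(206,274)])
f(.034,[(385,219),(425,263),(403,283),(363,236),(386,238),(404,261)])
f(.085,[(481,232)]);f(.075,[(294,191)])
E
```

```text
[[0.537, 0.356, 0.0], [0.401, 0.379, 0.0], [0.546, 0.004, 0.0], [0.418, -0.011, 0.0], [0.481, -0.432, 0.0], [0.351, -0.355, 0.0]]
[[0.6, 0.22, 0.022], [0.561, 0.066, 0.022], [0.447, 0.093, 0.022], [0.486, 0.247, 0.022]]
[[0.605, -0.156, 0.034], [0.505, -0.242, 0.034], [0.461, -0.191, 0.034], [0.567, -0.106, 0.034], [0.562, -0.157, 0.034], [0.51, -0.195, 0.034]]
[[0.564, -0.355, 0.085]]
[[0.661, 0.045, 0.075]]
```

View pics/cr.png

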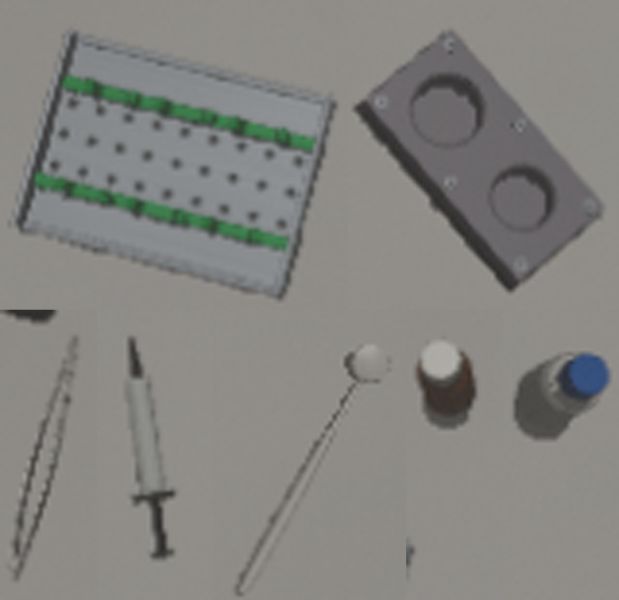

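```bash
python3 - <<'E'
from h import *
print(rel([.5,.26,.25],np.radians(76)))
E
```

```text
(array([-0.3933, -0.2711, -0.001 ]), array([-0.0021, -0.0001, -0.0745]))
```

```bash
for k in 1; do python3 jog.py '{"segments":[[-0.04, -0.027, 0, 0, 0, -0.015, 0.085], [-0.08, -0.054, 0, 0, 0, -0.03, 0.085], [-0.12, -0.081, 0, 0, 0, -0.045, 0.085], [-0.16, -0.108, 0, 0, 0, -0.06, 0.085], [-0.2, -0.135, 0, 0, 0, -0.075, 0.085]]}'; done; python3 jog.py '{"segments":[[-0.04, -0.03, 0, 0, 0, 0, 0.085], [-0.08, -0.06, 0, 0, 0, 0, 0.085], [-0.12, -0.09, 0, 0, 0, 0, 0.085], [-0.16, -0.12, 0, 0, 0, 0, 0.085], [-0.19, -0.14, 0, 0, 0, 0, 0.085]]}'; python3 jog.py '{"segments":[[0, 0, 0, 0, 0, 0, 0.085], [0, 0, 0, 0, 0, 0, 0.085], [0, 0, 0, 0, 0, 0, 0.085]]}'
python3 - <<'E'
from h import *
im,C,st=snap("wrist");cv2.imwrite("pics/w1.png",im);print(st["eef_pos"],st["tool_rot"],st["joint_velocities"]);json.dump([list(st["eef_pos"]),list(st["tool_rot"])],open("w1.json","w"))
E
```

```text
clock: 0.6
eef_pos: [0.3598, 0.4484, 0.4041]
tool_rot: [-0.38, -3.118, 0.001]
force: [0.4, 0.2, 0.1]
gripper_width: 0.0851
gripper_force: 0.0
clock: 1.1
eef_pos: [0.5109, 0.2657, 0.4043]
tool_rot: [-0.384, -3.118, 0.001]
force: [0.9, 1.0, 0.2]
gripper_width: 0.0848
gripper_force: 0.0
clock: 1.4
eef_pos: [0.5092, 0.2689, 0.4043]
tool_rot: [-0.381, -3.117, 0.0]
force: [0.2, -0.5, 0.8]
gripper_width: 0.085
gripper_force: 0.0
[0.50916594 0.26889531 0.40426843] [-3.81226017e-01 -3.11727346e+00  4.03966121e-05] [ 0.01738223 -0.003933    0.00087004 -0.00284075 -0.00084778 -0.00286815]
```

View pics/w1.png

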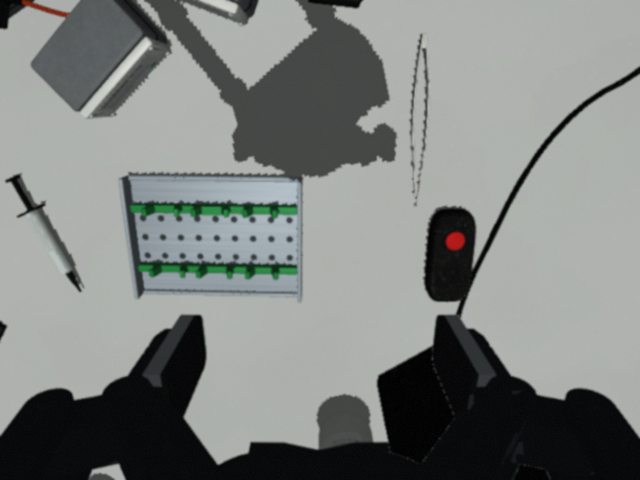

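```bash
python3 - <<'E'
from h import *
im=cv2.imread("pics/w1.png");p,r=json.load(open("w1.json"));W=cam("wrist",dict(eef_pos=p,tool_rot=r));T=cam("top")
a=cv2.resize(im[165:305,115:310],None,fx=4,fy=4,interpolation=cv2.INTER_CUBIC)[:, :560+220]
b=cv2.resize(im[25:215,400:435],None,fx=3,fy=3,interpolation=cv2.INTER_CUBIC)
cv2.imwrite("pics/c1.png",np.hstack([cv2.resize(a,(660,474)),np.pad(b[:474],((0,max(0,474-len(b))),(0,0),(0,0)))]))
top=cv2.imread("pics/top0.png")
def rect(img,box,C):
    x,y,w,h=box;s=cv2.cvtColor(img[y:y+h,x:x+w],cv2.COLOR_BGR2HSV)
    m=cv2.inRange(s,(50,100,40),(80,255,255));c,_=cv2.findContours(m,0,2)
    c=sorted(c,key=cv2.contourArea)[-2:];out=[]
    for k in c:
        q=k[:,0]+[x,y];l=cv2.fitLine(q.astype(np.float32),2,0,.01,.01).ravel();t=(q-l[2:])@l[:2]
        out+= [(l[2:]+l[:2]*t.min()),(l[2:]+l[:2]*t.max())]
    return out
w=rect(im,(115,165,195,140),W);t=rect(top,(200,215,90,80),T)
print(np.round(w,1).tolist(),np.round(t,1).tolist())
for i in w:
  d=[tri(W,i,T,j) for j in t];k=min(d,key=lambda e:e[1]+10*abs(e[0][2]-.02));print(np.round(k[0],4),round(k[1],4))
E
```

```text
[[138.0, 270.1], [296.0, 269.8], [130.0, 212.6], [296.0, 210.0]] [[236.1, 267.8], [253.9, 272.5], [256.0, 273.2], [273.2, 277.4]]
[0.4989 0.0991 0.0555] 0.0504
[0.5325 0.2071 0.0246] 0.0865
[0.4789 0.0959 0.0142] 0.0017
[ 0.5343  0.22   -0.1441] 0.0406
```

View pics/c1.png

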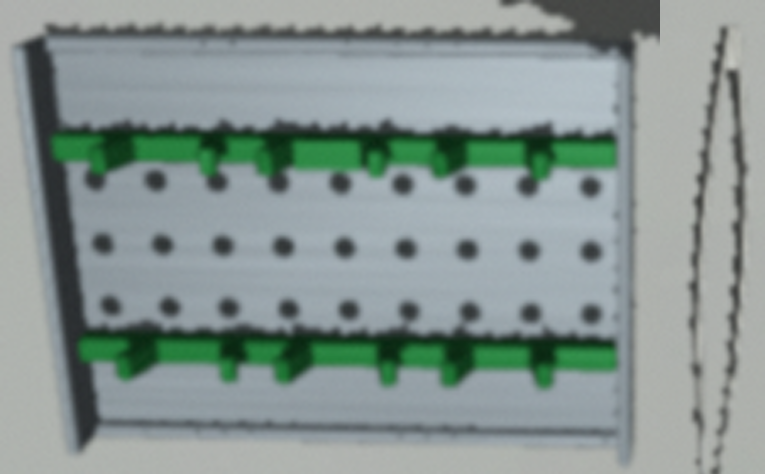

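```bash
python3 - <<'E'
from h import *
p,r=json.load(open("w1.json"));W=cam("wrist",dict(eef_pos=p,tool_rot=r));T=cam("top")
P=[]
for a,b in [((120.3,178.3),(273.1,291.7)),((301.7,176.8),(204.7,273.1)),((137.2,298),(286.6,240.8)),((299.6,301.5),(218.1,224))]:
    k=tri(W,a,T,b);P.append(k[0]);print(np.round(k[0],4),round(k[1],4),np.round(plane(W,[a],.022),4),np.round(plane(T,[b],.022),4))
nr,nl,fr,fl=P
print(np.mean(P,0),[np.degrees(np.arctan2(*(v[1::-1]))) for v in (fr-nr,fl-nl,nl-nr,fl-fr)],[np.linalg.norm(v) for v in (fr-nr,fl-nl,nl-nr,fl-fr)])
# clip tops z=.027, from crop px
for q in [(108,168),(207,168),(270,168),(375,170),(447,168),(540,172),(132,370),(230,375),(288,374),(388,378),(452,378),(543,380)]:
    u=(115+q[0]/3.385,165+q[1]/3.385);print(np.round(plane(W,[u],.027)[0],4))
# syringe/tweezers
print(plane(W,[(421,35),(416,206),(13,177),(81,291)],.005))
E
```

```text
[0.4469 0.0964 0.0086] 0.0014 [[0.4469 0.1035 0.022 ]] [[0.4456 0.0949 0.022 ]]
[ 0.4905  0.2577 -0.0086] 0.0001 [[0.4855 0.2602 0.022 ]] [[0.4879 0.2496 0.022 ]]
[0.563  0.0666 0.0116] 0.0039 [[0.5611 0.0734 0.022 ]] [[0.5595 0.0651 0.022 ]]
[0.6032 0.225  0.0155] 0.005 [[0.6023 0.2274 0.022 ]] [[0.5998 0.2219 0.022 ]]
[0.52590781 0.16142036 0.00677535] [np.float64(-14.384540344391475), np.float64(-16.183057167897758), np.float64(74.86073519408174), np.float64(75.77462865168441)] [np.float64(0.11991413551628097), np.float64(0.11973536851609469), np.float64(0.16796526389849076), np.float64(0.163429933662262)]
[0.4835 0.1173 0.027 ]
[0.49   0.1432 0.027 ]
[0.4941 0.1596 0.027 ]
[0.5015 0.1865 0.027 ]
[0.5056 0.2051 0.027 ]
[0.5125 0.2285 0.027 ]
[0.5397 0.1021 0.027 ]
[0.5477 0.1286 0.027 ]
[0.5513 0.1446 0.027 ]
[0.5591 0.1713 0.027 ]
[0.5633 0.1886 0.027 ]
[0.5699 0.2129 0.027 ]
[[ 0.39576245  0.38623028  0.005     ]
 [ 0.5406475   0.35590252  0.005     ]
 [ 0.41899825 -0.00927717  0.005     ]
 [ 0.54616857  0.00725984  0.005     ]]
```

```bash
python3 - <<'E'
from h import *
print(rel([.525,.162,.15],np.radians(75.3)))
E
```

```text
(array([-0.0414, -0.1002,  0.0993]), array([-0.0002, -0.0009,  0.0141]))
```

```bash
python3 jog.py '{"segments":[[-0.014, -0.033, 0.033, 0, 0, 0.014, 0.085], [-0.028, -0.067, 0.066, 0, 0, 0.014, 0.085], [-0.041, -0.1, 0.099, 0, 0, 0.014, 0.085], [-0.041, -0.1, 0.099, 0, 0, 0.014, 0.085], [-0.041, -0.1, 0.099, 0, 0, 0.014, 0.085]]}' | head -2
python3 - <<'E'
from h import *
im,C,st=snap("wrist");cv2.imwrite("pics/w2.png",im);print(st["eef_pos"],st["tool_rot"],st["joint_velocities"]);json.dump([list(st["eef_pos"]),list(st["tool_rot"])],open("w2.json","w"))
E
```

```text
clock: 1.95
eef_pos: [0.5246, 0.1619, 0.3047]
[0.52459284 0.16187416 0.30473245] [-4.03708500e-01 -3.11320736e+00  5.34826334e-04] [ 0.02122062 -0.01902226 -0.05064885  0.00369846 -0.00186557 -0.00220137]
```

View pics/w2.png

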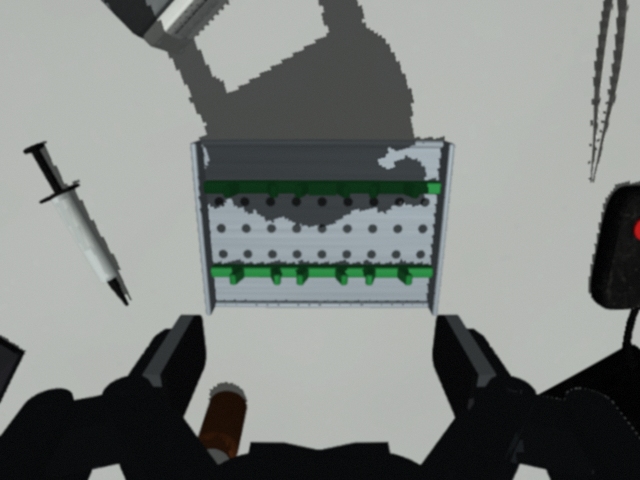

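```bash
python3 - <<'E'
from h import *
im=cv2.imread("pics/w2.png");p,r=json.load(open("w2.json"));W=cam("wrist",dict(eef_pos=p,tool_rot=r))
m=cv2.inRange(cv2.cvtColor(im,cv2.COLOR_BGR2HSV),(45,90,20),(85,255,255))
def runs(v):
    d=np.flatnonzero(np.diff(np.r_[0,v,0]));return [(int(d[i]),int(d[i+1]-1)) for i in range(0,len(d),2)]
for y in (264,266,279,281,283,190,192,194): print(y,runs((m[y]>0).astype(int)))
print("mid far",plane(W,[(256.5,282),(322.5,282),(386.5,282)],.027))
print("rims",plane(W,[(192,143),(453,143),(209,313),(438,313)],.022))
x=im[175:290,195:450];cv2.imwrite("pics/c2.png",cv2.resize(x,None,fx=3,fy=3,interpolation=cv2.INTER_CUBIC))
E
```

```text
264 [(215, 220), (225, 242), (250, 251), (260, 262), (271, 284), (290, 290), (293, 293), (300, 305), (307, 308), (312, 313), (316, 316), (324, 327), (333, 333), (335, 337)]
266 [(212, 431)]
279 [(230, 240), (273, 279), (297, 305), (338, 346), (366, 372), (400, 411)]
281 [(230, 237), (273, 279), (297, 304), (339, 346), (366, 372), (403, 411)]
283 [(231, 235), (274, 279), (297, 302), (341, 346), (366, 371), (405, 410)]
190 [(204, 440)]
192 [(205, 440)]
194 [(223, 235), (269, 277), (295, 305), (308, 335), (338, 349), (369, 377), (405, 419), (437, 438)]
mid far [[0.54392878 0.11433762 0.027     ]
 [0.55514558 0.15702894 0.027     ]
 [0.56614692 0.19841305 0.027     ]]
rims [[0.44669826 0.10252092 0.022     ]
 [0.48765019 0.25768794 0.022     ]
 [0.56036273 0.07299982 0.022     ]
 [0.60167725 0.22919659 0.022     ]]
```

View pics/c2.png

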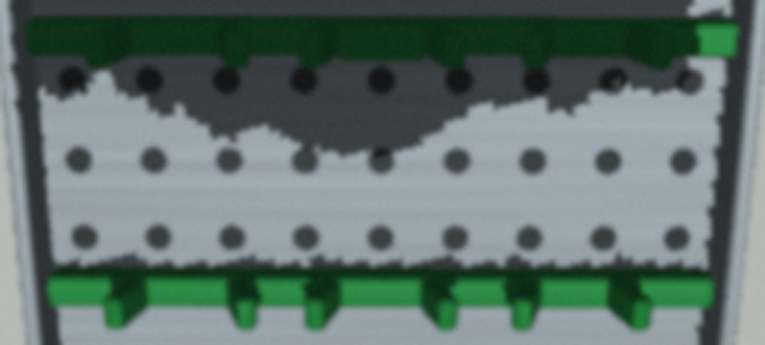

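```bash
python3 - <<'E'
from h import *
print(env.state()["qpos"])
Ws=[]
for f in ("w1","w2"):
    p,r=json.load(open(f+".json"));Ws.append(cam("wrist",dict(eef_pos=p,tool_rot=r)))
for a,b in (((229.6,276.7),(343.5,283)),((200.1,275.5),(299.5,283)),((276,277.5),(407.5,283))): print(tri(Ws[0],a,Ws[1],b))
print(rel([.398,-.383,.19],np.radians(59.4)))
E
```

```text
[ 2.54644422e-01  1.11881749e-01  1.97391237e+00  6.91229194e-04
  1.05504572e+00 -1.05947761e+00]
(array([0.56024854, 0.17036528, 0.02466058]), np.float64(0.0005500234507072484))
(array([0.55486589, 0.14080722, 0.01874448]), np.float64(0.0012872593778157145))
(array([0.57207603, 0.21241428, 0.0233531 ]), np.float64(0.0005942177326003912))
(array([-0.0155, -0.56  , -0.0393]), array([9.000e-04, 2.000e-04, 2.771e-01]))
```

```bash
python3 jog.py '{"segments":[[0, -0.03, -0.039, 0, 0, 0.03, 0.085], [-0.003, -0.078, -0.039, 0, 0, 0.06, 0.085], [-0.005, -0.126, -0.039, 0, 0, 0.1, 0.085], [-0.006, -0.175, -0.039, 0, 0, 0.12, 0.085], [-0.008, -0.224, -0.039, 0, 0, 0.14, 0.085]]}' | head -2
python3 - <<'E'
from h import *
print(rel([.398,-.383,.19],np.radians(59.4)))
E
```

```text
clock: 2.5
eef_pos: [0.4765, -0.0571, 0.3474]
(array([-0.0529, -0.331 ,  0.0021]), array([0.0019, 0.0049, 0.1389]))
```

```bash
python3 jog.py '{"segments":[[-0.008, -0.049, 0, 0, 0, 0.03, 0.085], [-0.016, -0.098, 0, 0, 0, 0.06, 0.085], [-0.024, -0.147, 0, 0, 0, 0.09, 0.085], [-0.032, -0.196, 0, 0, 0, 0.12, 0.085], [-0.039, -0.244, 0, 0, 0, 0.139, 0.085]]}' | head -2;  python3 jog.py '{"segments":[[-0.001, -0.045, 0.02, 0, 0, 0, 0.085], [-0.001, -0.091, 0.04, 0, 0, 0, 0.085], [-0.001, -0.091, 0.04, 0, 0, 0, 0.085], [-0.001, -0.091, 0.04, 0, 0, 0, 0.085]]}' | head -2
python3 - <<'E'
from h import *
im,C,st=snap("wrist");cv2.imwrite("pics/w3.png",im);print(st["eef_pos"],st["tool_rot"]);json.dump([list(st["eef_pos"]),list(st["tool_rot"])],open("w3.json","w"))
E
```

```text
clock: 3.0
eef_pos: [0.4185, -0.2984, 0.3475]
clock: 3.4
eef_pos: [0.3726, -0.3763, 0.3058]
[ 0.37264901 -0.37628182  0.30582007] [ 8.34001902e-01  3.02705781e+00 -4.50126221e-04]
```

View pics/w3.png

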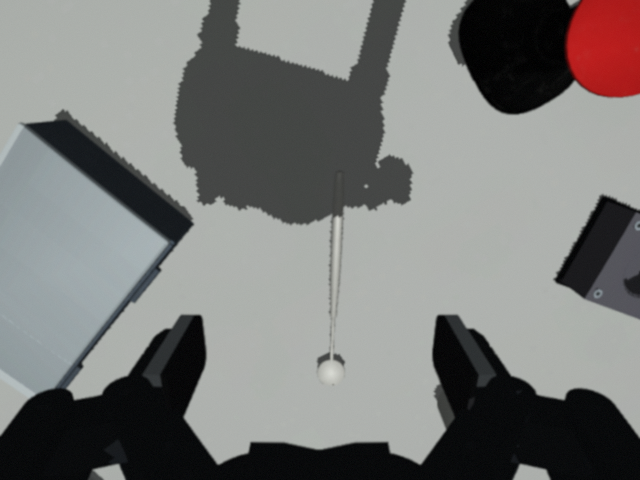

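```bash
python3 - <<'E'
from h import *
p,r=json.load(open("w3.json"));W=cam("wrist",dict(eef_pos=p,tool_rot=r));T=cam("top")
P=plane(W,[(340,171),(331,385),(336.5,240),(331,372)],.005);print(P)
d=P[3]-P[0];u=d/np.linalg.norm(d);print(np.linalg.norm(P[1]-P[0]),np.degrees(np.arctan2(u[1],u[0])))
print("head two-view",tri(W,(331,372),T,(504,273)),"tail",tri(W,(340,171),T,(473.5,332)))
g=P[0]+u*.055;print(g)
print(rel([g[0],g[1],.006],np.arctan2(u[1],u[0])+np.pi/2))
E
```

```text
[[ 0.34699021 -0.34388143  0.005     ]
 [ 0.49348762 -0.43628613  0.005     ]
 [ 0.38795137 -0.37028639  0.005     ]
 [ 0.48244119 -0.42985641  0.005     ]]
0.17320542965649258 -32.4045749144051
head two-view (array([ 0.48246215, -0.43013054,  0.00509804]), np.float64(0.0005833302831368913)) tail (array([ 0.34826527, -0.34593642,  0.01697459]), np.float64(0.008234141844090378))
[ 0.39342589 -0.37335561  0.005     ]
(array([-0.0159,  0.0124,  0.1452]), array([0.    , 0.0025, 0.0294]))
```

```bash
python3 jog.py '{"segments":[[-0.008, 0.006, 0.045, 0, 0, 0.015, 0.04], [-0.016, 0.0124, 0.09, 0, 0, 0.03, 0.04], [-0.016, 0.0124, 0.115, 0, 0, 0.03, 0.03], [-0.016, 0.0124, 0.125, 0, 0, 0.03, 0.03], [-0.016, 0.0124, 0.125, 0, 0, 0.03, 0.03]]}'
python3 - <<'E'
from h import *
print(rel([.3934,-.3734,.021],np.radians(-32.4+90)))
im,C,st=snap("wrist");cv2.imwrite("pics/w4.png",im[160:480,160:480])
E
```

```text
clock: 3.95
eef_pos: [0.3929, -0.3721, 0.1794]
tool_rot: [-0.874, -3.016, -0.001]
force: [-0.3, 0.7, -0.4]
gripper_width: 0.0299
gripper_force: 0.0
(array([-0.0012, -0.0008,  0.0034]), array([ 0.0005, -0.0013,  0.0013]))
```

View pics/w4.png

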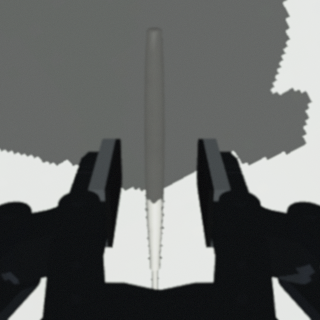

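```bash
python3 jog.py '{"segments":[[-0.001, -0.001, 0.0035, 0, 0, 0, 0.03], [-0.001, -0.001, 0.0035, 0, 0, 0, 0], [-0.001, -0.001, 0.0035, 0, 0, 0, 0], [-0.001, -0.001, 0.0035, 0, 0, 0, 0], [-0.001, -0.001, 0.0035, 0, 0, 0, 0]]}' 40; python3 jog.py '{"segments":[[0, 0, 0, 0, 0, 0, 0], [0, 0, -0.03, 0, 0, 0, 0], [0, 0, -0.08, 0, 0, 0, 0], [0, 0, -0.12, 0, 0, 0, 0], [0, 0, -0.16, 0, 0, 0, 0]]}'
python3 - <<'E'
from h import *
c=np.array([.5235,.1645]);a=np.radians(-14.6);x=np.array([np.cos(a),np.sin(a)]);y=np.array([-x[1],x[0]])
# mirror left lane: origin x=30 -> grasp x=+1
print(c+1e-3*x+.045*y, rel([*(c+.001*x+.045*y),.18],a+np.pi/2))
E
```

```text
clock: 4.5
eef_pos: [0.3928, -0.3757, 0.1778]
tool_rot: [0.878, 3.013, -0.002]
force: [0.7, 0.9, 6.5]
gripper_width: 0.0063
gripper_force: 39.9
clock: 5.0
eef_pos: [0.3918, -0.3748, 0.3381]
tool_rot: [0.879, 3.016, -0.0]
force: [0.7, -0.4, -0.5]
gripper_width: 0.0057
gripper_force: 39.2
[0.53581083 0.20779484] (array([0.1916, 0.5687, 0.003 ]), array([-2.000e-04,  5.000e-04, -3.124e-01]))
```

```bash
python3 jog.py '{"segments":[[0.014, 0.043, -0.02, 0, 0, -0.03, 0], [0.03, 0.088, -0.03, 0, 0, -0.06, 0], [0.045, 0.135, -0.03, 0, 0, -0.1, 0], [0.06, 0.18, -0.03, 0, 0, -0.13, 0], [0.075, 0.225, -0.03, 0, 0, -0.16, 0]]}'|head -3
python3 - <<'E'
from h import *
print(rel([.5358,.2078,.18],np.radians(75.4)))
E
```

```text
clock: 5.5
eef_pos: [0.4495, -0.1432, 0.3667]
tool_rot: [0.634, 3.076, -0.0]
(array([0.0596, 0.3565, 0.0316]), array([-0.    ,  0.0012, -0.1518]))
```

```bash
python3 jog.py '{"segments":[[0.008, 0.048, 0, 0, 0, -0.03, 0], [0.016, 0.097, 0, 0, 0, -0.06, 0], [0.024, 0.146, 0, 0, 0, -0.1, 0], [0.032, 0.195, 0, 0, 0, -0.13, 0], [0.04, 0.244, 0, 0, 0, -0.152, 0]]}'|head -3; python3 jog.py '{"segments":[[0, 0.03, 0, 0, 0, 0, 0], [0, 0.06, 0.01, 0, 0, 0, 0], [0, 0.09, 0.03, 0, 0, 0, 0], [0, 0.11, 0.05, 0, 0, 0, 0], [0, 0.11, 0.05, 0, 0, 0, 0]]}'|head -3
python3 - <<'E'
from h import *
print(rel([.5358,.2078,.14],np.radians(75.4)),env.state()["gripper_width"])
E
```

```text
clock: 6.0
eef_pos: [0.5094, 0.097, 0.3665]
tool_rot: [0.398, 3.115, -0.0]
clock: 6.5
eef_pos: [0.5362, 0.2031, 0.313]
tool_rot: [-0.395, -3.112, 0.003]
(array([0.0015, 0.0045, 0.018 ]), array([-0.0024, -0.0048,  0.0023])) 0.006218397362732768
```

```bash
python3 jog.py '{"segments":[[0.001, 0.0045, 0.03, 0, 0, 0, 0], [0.001, 0.0045, 0.063, 0, 0, 0, 0], [0.001, 0.0045, 0.063, 0, 0, 0, 0], [0.001, 0.0045, 0.063, 0, 0, 0, 0]]}'|head -3
python3 - <<'E'
from h import *
im,C,st=snap("wrist");cv2.imwrite("pics/w5.png",im[60:460,60:580]);print(rel([.5358,.2078,.039],np.radians(75.4),st))
json.dump([list(st["eef_pos"]),list(st["tool_rot"])],open("w5.json","w"))
E
```

```text
clock: 6.9
eef_pos: [0.5373, 0.2054, 0.2535]
tool_rot: [-0.4, -3.115, 0.001]
(array([0.002 , 0.0021, 0.0595]), array([-0.001 , -0.001 , -0.0007]))
```

View pics/w5.png

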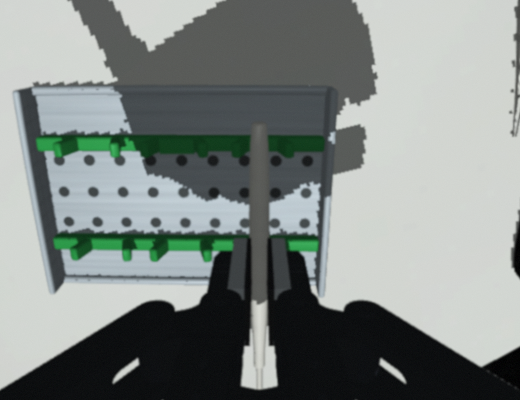

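```bash
python3 jog.py '{"segments":[[0, 0, 0.03, 0, 0, 0, 0], [0, 0, 0.05, 0, 0, 0, 0], [0, 0, 0.058, 0, 0, 0, 0], [0, 0, 0.058, 0, 0, 0, 0]]}'; python3 jog.py '{"segments":[[0, 0, 0.003, 0, 0, 0, 0], [0, 0, 0.003, 0, 0, 0, 0]]}'
```

```text
clock: 7.35
eef_pos: [0.5377, 0.2059, 0.1958]
tool_rot: [0.4, 3.116, 0.0]
force: [0.1, -0.6, -0.2]
gripper_width: 0.0062
gripper_force: 39.2
clock: 7.55
eef_pos: [0.5382, 0.2064, 0.1936]
tool_rot: [0.399, 3.114, 0.002]
force: [-0.3, -0.4, -0.1]
gripper_width: 0.0061
gripper_force: 39.2
```

```bash
python3 jog.py '{"segments":[[0, 0, 0.002, 0, 0, 0, 0], [0, 0, 0.002, 0, 0, 0, 0], [0, 0, 0.002, 0, 0, 0, 0.028], [0, 0, 0.002, 0, 0, 0, 0.028], [0, 0, 0.002, 0, 0, 0, 0.028]]}';  python3 jog.py '{"segments":[[0, 0, -0.04, 0, 0, 0, 0.028], [0, 0, -0.08, 0, 0, 0, 0.028], [0, 0, -0.11, 0, 0, 0, 0.05], [0, 0, -0.11, 0, 0, 0, 0.05]]}'|head -3
python3 - <<'E'
from h import *
im,C,st=snap("wrist");cv2.imwrite("pics/w6.png",im[0:430,:]);json.dump([list(st["eef_pos"]),list(st["tool_rot"])],open("w6.json","w"))
E
```

```text
clock: 8.05
eef_pos: [0.5374, 0.2062, 0.1902]
tool_rot: [-0.399, -3.116, 0.0]
force: [-0.9, 0.5, 0.2]
gripper_width: 0.028
gripper_force: 0.0
clock: 8.45
eef_pos: [0.5396, 0.207, 0.3059]
tool_rot: [0.398, 3.107, 0.007]
```

View pics/w6.png

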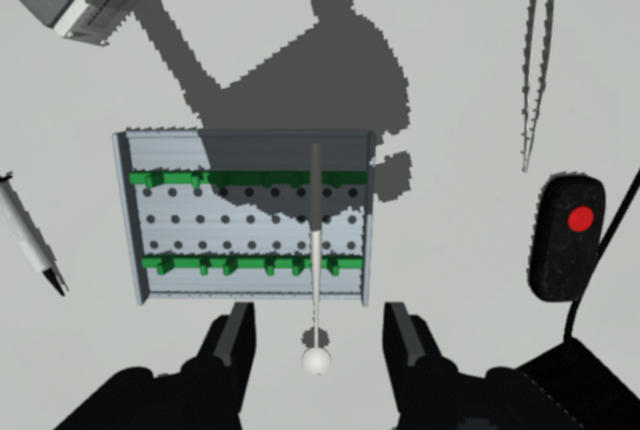

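```bash
python3 - <<'E'
from h import *
print(rel([.468,.370,.14],np.radians(78.3)))
E
```

```text
(array([0.1095, 0.1403, 0.0081]), array([ 0.0032,  0.0051, -0.0505]))
```

```bash
python3 jog.py '{"segments":[[0.028, 0.035, 0, 0, 0, -0.02, 0.05], [0.056, 0.07, 0, 0, 0, -0.04, 0.05], [0.083, 0.105, 0, 0, 0, -0.05, 0.05], [0.11, 0.14, 0.01, 0.003, 0.004, -0.05, 0.05], [0.11, 0.14, 0.01, 0.003, 0.004, -0.05, 0.05]]}'|head -3; python3 jog.py '{"segments":[[0, 0, 0, 0, 0, 0, 0.05]]}'|head -3
python3 - <<'E'
from h import *
im,C,st=snap("wrist");x=im[0:400,180:460];cv2.imwrite("pics/w7.png",cv2.resize(x,None,fx=1.5,fy=1.5));json.dump([list(st["eef_pos"]),list(st["tool_rot"])],open("w7.json","w"))
E
```

```text
clock: 9.0
eef_pos: [0.4631, 0.3726, 0.287]
tool_rot: [-0.313, -3.117, 0.007]
clock: 9.1
eef_pos: [0.4649, 0.3697, 0.2878]
tool_rot: [-0.316, -3.118, 0.009]
```

View pics/w7.png

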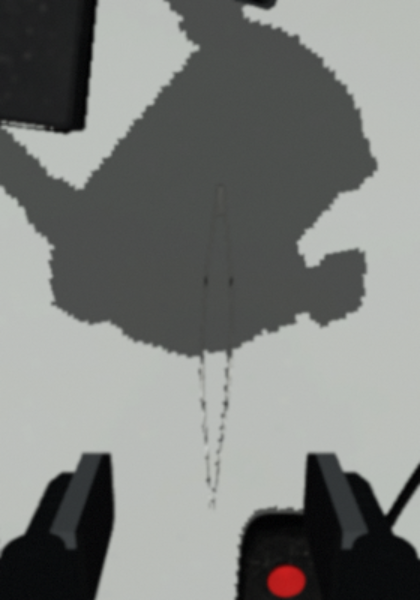

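```bash
python3 - <<'E'
from h import *
p,r=json.load(open("w7.json"));W=cam("wrist",dict(eef_pos=p,tool_rot=r));T=cam("top")
P=plane(W,[(326.7,122),(321.3,338.7),(325,187)],.0045);print(P)
u=P[1]-P[0];print(np.linalg.norm(u),np.degrees(np.arctan2(u[1],u[0])))
p,r=json.load(open("w1.json"));W1=cam("wrist",dict(eef_pos=p,tool_rot=r))
print(tri(W,(326.7,122),W1,(421,34)),tri(W,(321.3,338.7),W1,(416,206)),tri(W,(321.3,338.7),T,(163.7,252.5)))
m=(P[0]+P[1])/2;print(m,rel([m[0],m[1],.0215],np.arctan2(u[1],u[0])+np.pi/2))
E
```

```text
[[0.39387351 0.38829227 0.0045    ]
 [0.54039267 0.35515851 0.0045    ]
 [0.43275225 0.37943367 0.0045    ]]
0.15021887316022978 -12.742506639392564
(array([ 0.39425957,  0.38836608, -0.00265287]), np.float64(0.0001869786415527353)) (array([0.54025622, 0.3555471 , 0.00533129]), np.float64(0.0008856243775021007)) (array([0.53897559, 0.35399919, 0.00426435]), np.float64(0.0035949163627143187))
[0.46713309 0.37172539 0.0045    ] (array([-0.0016,  0.0036,  0.1118]), array([-0.0058, -0.0058,  0.0188]))
```

```bash
python3 jog.py '{"segments":[[-0.001, 0.004, 0.045, -0.006, -0.006, 0.019, 0.04], [-0.001, 0.004, 0.09, -0.006, -0.006, 0.019, 0.04], [-0.001, 0.004, 0.106, -0.006, -0.006, 0.019, 0.04], [-0.001, 0.004, 0.106, -0.006, -0.006, 0.019, 0.04], [-0.001, 0.004, 0.106, -0.006, -0.006, 0.019, 0.04]]}'
python3 - <<'E'
from h import *
print(rel([.4671,.3717,.0215],np.radians(77.3)))
E
```

```text
clock: 9.65
eef_pos: [0.4685, 0.3725, 0.185]
tool_rot: [0.352, 3.119, 0.005]
force: [0.3, 0.8, 0.5]
gripper_width: 0.0401
gripper_force: 0.0
(array([ 0.0012, -0.0011,  0.0085]), array([ 0.0035,  0.0025, -0.0033]))
```

```bash
python3 jog.py '{"segments":[[0.001, -0.001, 0.006, 0.0035, 0.0025, -0.003, 0.03], [0.001, -0.001, 0.008, 0.0035, 0.0025, -0.003, 0.0], [0.001, -0.001, 0.008, 0.0035, 0.0025, -0.003, 0.0], [0.001, -0.001, 0.008, 0.0035, 0.0025, -0.003, 0.0], [0.001, -0.001, 0.008, 0.0035, 0.0025, -0.003, 0.0]]}' 40;  python3 jog.py '{"segments":[[0, 0, 0, 0, 0, 0, 0], [0, 0, -0.03, 0, 0, 0, 0], [0, 0, -0.08, 0, 0, 0, 0], [0, 0, -0.12, 0, 0, 0, 0], [0, 0, -0.12, 0, 0, 0, 0]]}'
python3 - <<'E'
from h import *
c=np.array([.5235,.1645]);a=np.radians(-14.6);x=np.array([np.cos(a),np.sin(a)]);y=np.array([-x[1],x[0]])
# corrected by mirror: aligned at TCP (.5376,.206) vs target (.5358,.2078)
print(((np.array([.5376,.206])-c)@x,(np.array([.5376,.206])-c)@y))
g=c+.005*x-.0465*y;print(g,rel([*g,.15],a+np.pi/2))
E
```

```text
clock: 10.15
eef_pos: [0.467, 0.3726, 0.1774]
tool_rot: [0.345, 3.121, 0.002]
force: [1.1, -0.6, 5.1]
gripper_width: 0.0115
gripper_force: 39.4
clock: 10.65
eef_pos: [0.4687, 0.374, 0.3035]
tool_rot: [0.345, 3.114, 0.013]
force: [1.3, -0.6, 1.0]
gripper_width: 0.0113
gripper_force: 39.1
(np.float64(0.0031838209367065834), np.float64(0.04371410852622969))
[0.51661732 0.11824118] (array([-0.1028, -0.2391, -0.0029]), array([0.0094, 0.0074, 0.0342]))
```

```bash
python3 jog.py '{"segments":[[-0.02, -0.045, 0, 0.009, 0.007, 0.01, 0], [-0.04, -0.09, 0, 0.009, 0.007, 0.02, 0], [-0.06, -0.135, 0, 0.009, 0.007, 0.034, 0], [-0.08, -0.18, 0, 0.009, 0.007, 0.034, 0], [-0.1, -0.225, 0, 0.009, 0.007, 0.034, 0]]}'|head -3
python3 jog.py '{"segments":[[-0.003, -0.014, 0.02, 0, 0, 0, 0], [-0.003, -0.014, 0.053, 0, 0, 0, 0], [-0.003, -0.014, 0.053, 0, 0, 0, 0], [-0.003, -0.014, 0.053, 0, 0, 0, 0]]}'|head -3
python3 - <<'E'
from h import *
im,C,st=snap("wrist");cv2.imwrite("pics/w8.png",im[60:460,100:620]);print(rel([.5166,.1182,.039],np.radians(75.4),st))
E
```

```text
clock: 11.15
eef_pos: [0.5142, 0.129, 0.2953]
tool_rot: [-0.397, -3.107, 0.014]
clock: 11.55
eef_pos: [0.5128, 0.116, 0.2422]
tool_rot: [-0.398, -3.104, 0.015]
(array([-0.0037,  0.0036,  0.0481]), array([-0.0108, -0.0106, -0.    ]))
```

View pics/w8.png

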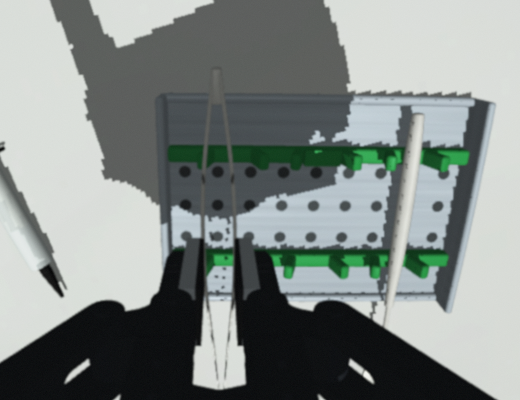

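```bash
cat >> h.py <<'E'
def runs(v):
    d=np.flatnonzero(np.diff(np.r_[0,(v>0).astype(int),0]));return [(int(d[i]),int(d[i+1]-1)) for i in range(0,len(d),2)]
def green(im): return cv2.inRange(cv2.cvtColor(im,cv2.COLOR_BGR2HSV),(45,90,20),(85,255,255))
E
python3 - <<'E'
from h import *
m=green(cv2.imread("pics/w8.png"))
for y in (148,151,160,162,164,166,168,170,252,256,268,270,272,274,276): print(y,runs(m[y]))
E
```

```text
148 [(168, 202), (208, 226), (232, 404), (423, 430), (433, 444), (447, 461)]
151 [(168, 202), (208, 226), (232, 403), (422, 468)]
160 [(169, 201), (207, 227), (233, 402), (421, 468)]
162 [(196, 201), (207, 213), (249, 402), (420, 467)]
164 [(197, 201), (207, 210), (253, 268), (291, 301), (304, 339), (344, 361), (385, 397), (424, 450), (454, 466)]
166 [(198, 201), (207, 208), (256, 268), (291, 300), (313, 319), (347, 360), (386, 396), (430, 447)]
168 [(199, 200), (259, 267), (291, 299), (349, 360), (386, 395), (435, 447)]
170 [(352, 355), (389, 394), (439, 447)]
252 [(206, 232), (265, 388), (406, 445)]
256 [(206, 233), (269, 388), (405, 448)]
268 [(206, 211), (284, 293), (331, 348), (370, 380), (408, 428)]
270 [(206, 209), (284, 293), (333, 348), (370, 380), (411, 427)]
272 [(206, 208), (284, 292), (335, 347), (370, 380), (413, 427)]
274 [(284, 292), (337, 347), (370, 379), (416, 427)]
276 [(284, 291), (339, 347), (371, 379), (419, 426)]
```

```bash
python3 - <<'E'
from h import *
st=env.state();W=cam("wrist",st);c=np.array([.5235,.1645]);a=np.radians(-14.6);x=np.array([np.cos(a),np.sin(a)]);y=np.array([-x[1],x[0]])
for u in [(233.8,168),(231.8,276),(324.8,168),(315.3,276),(415.8,168),(398.8,276)]:
    for z in (.022,.027):
        P=plane(W,[(u[0]+100,u[1]+60)],z)[0];print(z,np.round(P,4),((P[:2]-c)@x).round(4),((P[:2]-c)@y).round(4))
g=c+.005*x-.0435*y;print(g,rel([*g,.041],a+np.pi/2,st))
E
```

```text
0.022 [0.4904 0.1288 0.022 ] -0.023 -0.0429
0.027 [0.4889 0.129  0.027 ] -0.0245 -0.043
0.022 [0.5495 0.113  0.022 ] 0.0382 -0.0432
0.027 [0.5465 0.1137 0.027 ] 0.0351 -0.0434
0.022 [0.5016 0.1724 0.022 ] -0.0232 0.0021
0.027 [0.4998 0.1715 0.027 ] -0.0247 0.0008
0.022 [0.561 0.157 0.022] 0.0382 0.0022
0.027 [0.5576 0.1565 0.027 ] 0.035 0.0008
0.022 [0.513  0.2169 0.022 ] -0.0233 0.0481
0.027 [0.5109 0.2149 0.027 ] -0.0249 0.0456
0.022 [0.5731 0.2017 0.022 ] 0.0386 0.0485
0.027 [0.5694 0.2001 0.027 ] 0.0354 0.046
[0.51737353 0.1211443 ] (array([-0.0028,  0.0059,  0.0475]), array([-0.0096, -0.0079,  0.0006]))
```

```bash
python3 jog.py '{"segments":[[-0.002, 0.006, 0.01, -0.01, -0.008, 0, 0], [-0.002, 0.006, 0.02, -0.01, -0.008, 0, 0], [-0.002, 0.006, 0.02, -0.01, -0.008, 0, 0]]}'|head -3
python3 - <<'E'
from h import *
im,C,st=snap("wrist");m=green(im);print(rel([.5174,.1211,.041],np.radians(75.4),st))
for y in (230,234,238,345,350,355,360): print(y,runs(m[y]))
g=cv2.cvtColor(im,cv2.COLOR_BGR2GRAY);print(g[180,290:350].tolist())
E
```

```text
clock: 11.9
eef_pos: [0.5164, 0.1217, 0.2228]
tool_rot: [-0.397, -3.116, 0.0]
(array([-0.0011, -0.0004,  0.0268]), array([-0.0003, -0.0007,  0.0014]))
230 [(275, 286), (341, 353), (379, 389), (440, 456), (484, 495), (535, 552)]
234 [(488, 494), (543, 551)]
238 []
345 [(377, 381), (428, 442), (467, 477), (515, 528)]
350 [(378, 380), (433, 441), (468, 476), (521, 526)]
355 []
360 []
[81, 83, 81, 82, 82, 80, 82, 82, 82, 81, 82, 79, 82, 80, 83, 84, 92, 100, 99, 95, 85, 81, 82, 81, 80, 82, 83, 82, 82, 81, 82, 83, 83, 87, 94, 99, 98, 93, 84, 82, 82, 81, 80, 81, 82, 83, 82, 83, 82, 82, 81, 83, 83, 83, 83, 82, 84, 82, 81, 83]
```

```bash
python3 jog.py '{"segments":[[-0.001, -0.0015, 0.015, 0, 0, 0, 0], [-0.001, -0.0015, 0.027, 0, 0, 0, 0], [-0.001, -0.0015, 0.028, 0, 0, 0, 0], [-0.001, -0.0015, 0.03, 0, 0, 0, 0], [-0.001, -0.0015, 0.03, 0, 0, 0, 0]]}'
```

```text
clock: 12.45
eef_pos: [0.5174, 0.1194, 0.1929]
tool_rot: [0.399, 3.116, 0.0]
force: [0.7, 0.4, -0.7]
gripper_width: 0.0118
gripper_force: 39.2
```

```bash
python3 jog.py '{"segments":[[0, 0, 0.0015, 0, 0, 0, 0], [0, 0, 0.0015, 0, 0, 0, 0], [0, 0, 0.0015, 0, 0, 0, 0.03], [0, 0, 0.0015, 0, 0, 0, 0.03], [0, 0, 0.0015, 0, 0, 0, 0.03]]}';  python3 jog.py '{"segments":[[0, 0, -0.04, 0, 0, 0, 0.03], [0, 0, -0.08, 0, 0, 0, 0.03], [0, 0, -0.11, 0, 0, 0, 0.05], [0, 0, -0.11, 0, 0, 0, 0.05]]}'|head -3
python3 - <<'E'
from h import *
im,C,st=snap("wrist");cv2.imwrite("pics/w9.png",im);json.dump([list(st["eef_pos"]),list(st["tool_rot"])],open("w9.json","w"));m=green(im)
ys=[y for y in range(150,320) if m[y].sum()>255*100];print(ys[0],ys[-1],ys)
for y in range(180,300,2): print(y,runs(m[y])) if 2<len(runs(m[y]))<9 else 0
# dark syringe ends: black mask left part
b=(im.max(2)<60).astype(np.uint8);b[:, 330:]=0;b[310:]=0
n,l,s,cc=cv2.connectedComponentsWithStats(b);print([(s[i].tolist(),cc[i].round(1).tolist()) for i in range(1,n) if s[i,4]>30])
E
```

```text
clock: 12.95
eef_pos: [0.5176, 0.1195, 0.192]
tool_rot: [0.399, 3.115, 0.001]
force: [-0.1, 1.1, 0.3]
gripper_width: 0.0298
gripper_force: 0.0
clock: 13.35
eef_pos: [0.5198, 0.12, 0.3075]
tool_rot: [0.398, 3.105, 0.006]
165 262 [165, 166, 167, 168, 169, 170, 171, 172, 173, 174, 175, 176, 177, 178, 179, 250, 251, 252, 253, 254, 255, 256, 257, 258, 259, 260, 261, 262]
180 [(288, 295), (334, 341), (360, 366), (404, 412), (433, 439), (470, 481)]
182 [(408, 410), (435, 436), (476, 479)]
252 [(268, 306), (311, 439), (453, 487)]
258 [(267, 308), (311, 322), (325, 439), (451, 488)]
260 [(267, 308), (311, 322), (325, 438), (451, 487)]
262 [(269, 270), (273, 284), (286, 307), (312, 322), (328, 438), (451, 487)]
264 [(290, 298), (330, 339), (356, 363), (395, 406), (425, 431), (457, 469)]
266 [(290, 296), (332, 339), (356, 363), (398, 406), (425, 431), (460, 469)]
268 [(290, 295), (334, 339), (357, 362), (400, 405), (425, 430), (463, 469)]
[([198, 0, 26, 25, 65], [212.5, 14.2]), ([79, 126, 54, 61, 615], [102.4, 154.7]), ([261, 127, 69, 83, 1063], [290.1, 170.7]), ([273, 181, 10, 11, 86], [277.6, 186.0]), ([325, 181, 5, 11, 46], [327.2, 186.3]), ([299, 182, 6, 9, 45], [301.4, 186.1]), ([299, 209, 6, 9, 44], [301.8, 212.8]), ([267, 249, 40, 10, 146], [290.2, 252.1]), ([161, 264, 18, 27, 171], [169.8, 275.1]), ([0, 299, 18, 11, 102], [5.6, 305.8]), ([236, 303, 18, 7, 98], [245.2, 306.4])]
```

```bash
python3 - <<'E'
from h import *
print(rel([.482,-.001,.14],np.radians(97)))
E
```

```text
(array([ 0.0052, -0.1261,  0.0095]), array([ 0.0019,  0.007 , -0.377 ]))
```

```bash
python3 jog.py '{"segments":[[0.002, -0.042, 0.01, 0.001, 0.003, -0.14, 0.05], [0.004, -0.084, 0.01, 0.002, 0.007, -0.28, 0.05], [0.005, -0.126, 0.01, 0.002, 0.007, -0.377, 0.05], [0.005, -0.126, 0.01, 0.002, 0.007, -0.377, 0.05], [0.005, -0.126, 0.01, 0.002, 0.007, -0.377, 0.05]]}'|head -3
python3 - <<'E'
from h import *
im,C,st=snap("wrist");cv2.imwrite("pics/w10.png",im);json.dump([list(st["eef_pos"]),list(st["tool_rot"])],open("w10.json","w"))
print(st["eef_pos"],st["tool_rot"]);g=im.max(2)
print("exp",proj(C,[[.419,-.009,.005],[.546,.007,.007],[.482,-.001,.012]]).round())
b=(g<60).astype(np.uint8);b[:,:230]=0;b[:,410:]=0;b[400:]=0
n,l,s,cc=cv2.connectedComponentsWithStats(b);print([(s[i].tolist(),cc[i].round(1).tolist()) for i in range(1,n) if s[i,4]>30])
for y in range(110,350,12): print(y,g[y,290:350:2].tolist())
E
```

```text
clock: 13.9
eef_pos: [0.48, -0.0018, 0.2904]
tool_rot: [0.186, -3.127, 0.0]
[ 0.48003317 -0.00182452  0.29035026] [ 1.85570672e-01 -3.12747322e+00  1.64950633e-04]
exp [[317. 142.]
 [318. 327.]
 [318. 243.]]
[([297, 141, 42, 62, 903], [317.5, 176.7]), ([316, 301, 8, 25, 112], [319.7, 310.4]), ([230, 303, 26, 97, 1755], [241.8, 352.5]), ([383, 303, 27, 97, 1808], [396.2, 353.4])]
110 [82, 82, 82, 83, 83, 83, 82, 82, 82, 82, 81, 83, 80, 81, 82, 84, 84, 83, 84, 82, 83, 83, 85, 83, 83, 82, 81, 82, 83, 82]
122 [83, 83, 82, 82, 83, 82, 83, 82, 82, 83, 82, 82, 83, 80, 84, 82, 81, 83, 81, 82, 83, 81, 82, 83, 82, 81, 81, 81, 82, 82]
134 [82, 81, 83, 81, 81, 82, 82, 80, 83, 83, 82, 84, 82, 84, 83, 81, 82, 84, 83, 82, 82, 83, 82, 83, 83, 83, 83, 81, 81, 82]
146 [82, 82, 82, 80, 83, 81, 81, 81, 57, 32, 25, 17, 9, 11, 9, 8, 20, 31, 39, 67, 82, 84, 81, 83, 82, 81, 82, 83, 83, 83]
158 [84, 82, 82, 83, 83, 81, 82, 81, 84, 82, 81, 63, 16, 4, 12, 10, 62, 81, 82, 83, 82, 82, 83, 83, 82, 82, 81, 82, 82, 82]
170 [82, 83, 83, 81, 82, 82, 82, 83, 81, 83, 81, 71, 21, 11, 6, 10, 61, 83, 82, 82, 82, 82, 84, 8
[... 1378 characters left out ...]
93, 202, 197, 196, 192, 185, 179, 155, 174, 196, 198, 198, 198, 197, 198, 197, 198, 198]
302 [199, 199, 199, 200, 199, 199, 199, 199, 200, 200, 201, 200, 164, 48, 27, 28, 21, 104, 192, 197, 198, 197, 197, 197, 197, 198, 199, 199, 199, 199]
314 [199, 199, 200, 200, 199, 199, 200, 199, 200, 200, 199, 199, 198, 141, 32, 18, 66, 178, 199, 199, 200, 200, 199, 199, 200, 200, 200, 200, 200, 200]
326 [199, 198, 199, 199, 200, 199, 201, 199, 198, 198, 198, 198, 200, 198, 153, 85, 169, 200, 200, 199, 200, 199, 201, 199, 199, 200, 198, 200, 200, 199]
338 [199, 199, 199, 199, 199, 199, 201, 198, 197, 196, 198, 199, 199, 199, 200, 200, 199, 199, 198, 199, 200, 200, 199, 199, 198, 199, 199, 199, 199, 199]
```

```bash
python3 - <<'E'
from h import *
p,r=json.load(open("w10.json"));W=cam("wrist",dict(eef_pos=p,tool_rot=r));T=cam("top")
P=plane(W,[(318,196),(319,299),(320,327),(318,142)],.007);print(P)
u=P[2]-P[3];u/=np.linalg.norm(u);print(np.linalg.norm(P[2]-P[3]),np.degrees(np.arctan2(u[1],u[0])))
print(tri(W,(320,327),T,(313.7,247)),tri(W,(318,196),T,(321,288)))
o=[P[0]+.029*u,P[1]-.04*u,P[2]-.064*u];print(o);o=np.mean(o,0);print(rel([o[0],o[1],.0215],np.arctan2(u[1],u[0])+np.pi/2))
E
```

```text
[[ 0.45227254 -0.00429071  0.007     ]
 [ 0.52432508  0.00490516  0.007     ]
 [ 0.54623702  0.00822316  0.007     ]
 [ 0.41874368 -0.00824732  0.007     ]]
0.12855282614987135 7.361099384371149
(array([0.5468534 , 0.00645239, 0.0062637 ]), np.float64(0.003667738669789627)) (array([ 0.45381008, -0.00765364,  0.00122017]), np.float64(0.007026090837284927))
[array([ 0.48103353, -0.00057516,  0.007     ]), array([ 4.84654747e-01, -2.19731179e-04,  7.00000000e-03]), array([4.82764489e-01, 2.33324639e-05, 7.00000000e-03])]
(array([-0.0033,  0.0005,  0.1142]), array([ 0.0003, -0.008 , -0.0084]))
```

```bash
python3 jog.py '{"segments":[[0.005, 0.0005, 0.045, 0, -0.008, -0.008, 0.045], [0.005, 0.0005, 0.09, 0, -0.008, -0.008, 0.04], [0.005, 0.0005, 0.107, 0, -0.008, -0.008, 0.04], [0.005, 0.0005, 0.107, 0, -0.008, -0.008, 0.04], [0.005, 0.0005, 0.107, 0, -0.008, -0.008, 0.04]]}'
python3 - <<'E'
from h import *
print(rel([.4749,-.0014,.0225],np.radians(97.4)))
E
```

```text
clock: 14.45
eef_pos: [0.4755, -0.0005, 0.1846]
tool_rot: [-0.206, 3.134, -0.0]
force: [0.3, 0.1, 0.2]
gripper_width: 0.0403
gripper_force: 0.0
(array([ 0.0008, -0.0008,  0.0071]), array([-0.0001,  0.0009,  0.0021]))
```

```bash
python3 jog.py '{"segments":[[0, -0.001, 0.006, 0, 0, 0, 0.03], [0, -0.001, 0.007, 0, 0, 0, 0.0], [0, -0.001, 0.007, 0, 0, 0, 0.0], [0, -0.001, 0.007, 0, 0, 0, 0.0], [0, -0.001, 0.007, 0, 0, 0, 0.0]]}' 40;  python3 jog.py '{"segments":[[0, 0, 0, 0, 0, 0, 0], [0, 0, -0.03, 0, 0, 0, 0], [0, 0, -0.08, 0, 0, 0, 0], [0, 0, -0.12, 0, 0, 0, 0], [0, 0, -0.12, 0, 0, 0, 0]]}'
python3 - <<'E'
from h import *
c=np.array([.5235,.1645]);a=np.radians(-14.6);x=np.array([np.cos(a),np.sin(a)]);y=np.array([-x[1],x[0]])
g=c+.007*x-.0*y;print(g,rel([*g,.14],a+np.pi/2))
E
```

```text
clock: 14.95
eef_pos: [0.476, -0.0025, 0.1787]
tool_rot: [-0.204, 3.131, -0.001]
force: [1.1, 1.1, 3.8]
gripper_width: 0.0126
gripper_force: 39.5
clock: 15.45
eef_pos: [0.4777, -0.0027, 0.3039]
tool_rot: [-0.203, 3.122, -0.003]
force: [0.4, -0.5, 0.9]
gripper_width: 0.0122
gripper_force: 39.3
[0.53027396 0.16273551] (array([-0.0735,  0.1572,  0.0094]), array([-3.00e-04,  1.31e-02,  3.85e-01]))
```

```bash
python3 jog.py '{"segments":[[-0.018, 0.04, 0, 0, 0.004, 0.12, 0], [-0.037, 0.08, 0, 0, 0.008, 0.25, 0], [-0.055, 0.118, 0, 0, 0.013, 0.385, 0], [-0.0735, 0.157, 0, 0, 0.013, 0.385, 0], [-0.0735, 0.157, 0, 0, 0.013, 0.385, 0]]}'|head -3
python3 - <<'E'
from h import *
print(rel([.5303,.1627,.09],np.radians(75.4)))
E
```

```text
clock: 15.95
eef_pos: [0.5283, 0.1665, 0.2968]
tool_rot: [-0.392, -3.105, -0.001]
(array([-0.0035, -0.0032,  0.0518]), array([-0.001 , -0.0115,  0.0039]))
```

```bash
python3 jog.py '{"segments":[[-0.003, -0.003, 0.03, 0, -0.01, 0.004, 0], [-0.003, -0.003, 0.062, 0, -0.01, 0.004, 0], [-0.003, -0.003, 0.062, 0, -0.01, 0.004, 0], [-0.003, -0.003, 0.062, 0, -0.01, 0.004, 0]]}'|head -3
python3 - <<'E'
from h import *
im,C,st=snap("wrist");m=green(im);print(rel([.5303,.1627,.04],np.radians(75.4),st))
cv2.imwrite("pics/w11.png",im)
c=np.array([.5235,.1645]);a=np.radians(-14.6)
for y in range(200,380,3):
    r=runs(m[y])
    if 3<len(r)<9: print(y,r)
g=im.max(2);
for y in (140,170): print(y,g[y,290:350].tolist())
E
```

```text
clock: 16.35
eef_pos: [0.5281, 0.1585, 0.2345]
tool_rot: [-0.405, -3.11, 0.006]
(array([-0.0013,  0.0048,  0.0394]), array([-0.0043, -0.0045, -0.0043]))
200 [(173, 217), (227, 238), (247, 312), (326, 416), (435, 484)]
203 [(170, 218), (227, 239), (248, 311), (326, 416), (434, 488)]
206 [(170, 218), (227, 240), (248, 311), (326, 416), (434, 489)]
209 [(171, 218), (227, 240), (249, 311), (326, 415), (434, 488)]
212 [(171, 219), (227, 241), (249, 311), (326, 415), (434, 488)]
215 [(172, 218), (227, 241), (250, 311), (326, 415), (434, 487)]
218 [(195, 213), (258, 269), (293, 307), (326, 348), (352, 367), (394, 405), (443, 461)]
221 [(196, 207), (259, 269), (293, 303), (356, 367), (394, 404), (450, 461)]
224 [(261, 264), (297, 299), (360, 364), (396, 402)]
308 [(186, 230), (238, 251), (258, 283), (355, 408), (426, 470)]
311 [(184, 231), (238, 252), (258, 281), (356, 408), (425, 472)]
314 [(183, 233), (238, 254), (257, 269), (368, 408), (424, 474)]
317 [(183, 234), (239, 254), (257, 266), (371, 408), (424, 473)]
320 [(184, 234), (239, 253), (257, 265), (372, 407), (423, 473)]
323 [(185, 234), (240, 253), (257, 264), (373, 407), (423, 472)]
140 [105, 105, 106, 106, 106, 106, 103, 106, 105, 105, 103, 106, 105, 106, 106, 105, 105, 105, 105, 105, 104, 104, 104, 105, 106, 105, 103, 106, 105, 106, 106, 105, 105, 106, 106, 106, 106, 108, 104, 105, 105, 106, 105, 107, 104, 107, 105, 106, 106, 104, 105, 104, 105, 105, 106, 105, 105, 106, 105, 107]
170 [93, 91, 93, 92, 93, 93, 91, 92, 93, 95, 93, 94, 92, 93, 94, 93, 93, 93, 93, 93, 93, 92, 94, 93, 94, 92, 94, 92, 92, 93, 93, 94, 94, 94, 94, 94, 94, 93, 94, 94, 93, 94, 94, 95, 94, 96, 94, 95, 93, 96, 93, 94, 93, 94, 93, 95, 95, 93, 93, 95]
```

```bash
python3 jog.py '{"segments":[[-0.001, 0.0053, 0.005, -0.004, -0.004, -0.004, 0], [-0.001, 0.0053, 0.01, -0.004, -0.004, -0.004, 0], [-0.001, 0.0053, 0.01, -0.004, -0.004, -0.004, 0]]}'|head -3
python3 - <<'E'
from h import *
im,C,st=snap("wrist");m=green(im);print(rel([.5303,.1627,.04],np.radians(75.4),st))
for y in range(206,345,3):
    r=runs(m[y])
    if 3<len(r)<9: print(y,r)
E
```

```text
clock: 16.7
eef_pos: [0.5314, 0.1641, 0.2259]
tool_rot: [0.398, 3.113, 0.002]
(array([ 0.0008, -0.0017,  0.0309]), array([0.0018, 0.0032, 0.0002]))
206 [(147, 196), (206, 219), (229, 312), (326, 404), (423, 480)]
209 [(147, 196), (206, 220), (229, 312), (326, 404), (423, 480)]
212 [(148, 196), (206, 220), (230, 312), (326, 404), (423, 480)]
218 [(173, 187), (239, 249), (274, 287), (339, 352), (381, 391), (434, 451)]
221 [(240, 247), (275, 283), (343, 352), (382, 390), (441, 450)]
308 [(168, 209), (219, 220), (224, 232), (240, 243), (246, 248), (250, 251), (258, 259), (261, 261)]
311 [(164, 210), (219, 233), (240, 281), (357, 396), (415, 462)]
314 [(162, 211), (219, 234), (239, 269), (369, 396), (414, 464)]
317 [(162, 214), (219, 235), (239, 267), (371, 396), (413, 465)]
320 [(162, 214), (220, 235), (239, 266), (373, 396), (413, 465)]
323 [(163, 214), (220, 234), (239, 265), (374, 396), (412, 464)]
326 [(165, 168), (185, 207), (223, 233), (241, 264), (374, 395), (412, 463)]
329 [(186, 203), (245, 255), (375, 385), (419, 438)]
332 [(186, 200), (246, 255), (375, 384), (422, 437)]
335 [(186, 197), (247, 255), (376, 383), (425, 437)]
338 [(188, 194), (247, 255), (377, 382), (428, 436)]
```

```bash
python3 jog.py '{"segments":[[0, -0.002, 0.006, 0.001, 0.002, 0, 0], [0, -0.002, 0.012, 0.001, 0.002, 0, 0], [0, -0.002, 0.012, 0.001, 0.002, 0, 0]]}'|head -3
python3 - <<'E'
from h import *
im,C,st=snap("wrist");m=green(im);print(rel([.5303,.1627,.04],np.radians(75.4),st))
for y in range(206,350,3):
    r=runs(m[y])
    if 3<len(r)<9: print(y,r)
E
```

```text
clock: 17.05
eef_pos: [0.5301, 0.1618, 0.2124]
tool_rot: [-0.399, -3.115, 0.001]
(array([0.    , 0.0009, 0.0174]), array([-0.0005, -0.0012, -0.0001]))
206 [(149, 193), (204, 216), (228, 312), (326, 405)]
209 [(142, 194), (204, 217), (228, 312), (326, 418), (438, 496)]
212 [(142, 193), (204, 218), (228, 312), (326, 417), (438, 499)]
215 [(142, 194), (205, 218), (229, 312), (326, 417), (437, 499)]
218 [(142, 195), (205, 220), (229, 312), (326, 417), (437, 498)]
221 [(143, 195), (205, 221), (230, 312), (326, 416), (437, 498)]
224 [(144, 195), (205, 220), (231, 312), (326, 416), (437, 497)]
227 [(169, 191), (239, 251), (278, 296), (299, 312), (326, 362), (393, 405), (443, 469), (490, 495)]
230 [(169, 184), (240, 251), (278, 292), (348, 362), (393, 404), (449, 468)]
233 [(171, 178), (241, 250), (278, 289), (351, 362), (393, 403), (457, 468)]
326 [(162, 209), (219, 233), (241, 263), (374, 408), (428, 476)]
329 [(159, 210), (219, 234), (241, 262), (375, 407), (427, 478)]
332 [(159, 212), (219, 236), (240, 262), (375, 407), (426, 480)]
335 [(159, 214), (220, 236), (240, 262), (376, 408), (426, 480)]
338 [(159, 214), (220, 236), (240, 260), (377, 408), (425, 479)]
341 [(160, 214), (221, 235), (241, 260), (378, 407), (425, 479)]
344 [(184, 205), (245, 259), (378, 406), (425, 455), (472, 478)]
347 [(183, 202), (247, 259), (385, 395), (432, 452)]
```

```bash
python3 jog.py '{"segments":[[0, 0, 0.008, 0, 0, 0, 0], [0, 0, 0.014, 0, 0, 0, 0], [0, 0, 0.018, 0, 0, 0, 0], [0, 0, 0.018, 0, 0, 0, 0], [0, 0, 0.019, 0, 0, 0, 0]]}'
```

```text
clock: 17.6
eef_pos: [0.5309, 0.1621, 0.1946]
tool_rot: [0.399, 3.115, 0.001]
force: [0.5, 0.1, -0.2]
gripper_width: 0.0121
gripper_force: 39.4
```

```bash
python3 jog.py '{"segments":[[0, 0, 0.0015, 0, 0, 0, 0], [0, 0, 0.0015, 0, 0, 0, 0], [0, 0, 0.0015, 0, 0, 0, 0.028], [0, 0, 0.0015, 0, 0, 0, 0.028], [0, 0, 0.0015, 0, 0, 0, 0.028]]}'|tail -3;  python3 jog.py '{"segments":[[0, 0, -0.04, 0, 0, 0, 0.028], [0, 0, -0.08, 0, 0, 0, 0.028], [0, 0, -0.11, 0, 0, 0, 0.05], [0, 0, -0.13, 0, 0, 0, 0.085], [0, 0, -0.13, 0, 0, 0, 0.085]]}'|head -3
python3 - <<'E'
from h import *
im,C,st=snap("wrist");cv2.imwrite("pics/w12.png",im[90:330,120:520]);m=green(im)
for y in range(160,290,2):
    r=runs(m[y])
    if 3<len(r)<9: print(y,r)
T=env.get_image("top");cv2.imwrite("pics/top1.png",T)
# bottle caps & wells in top image
h=cv2.cvtColor(T,cv2.COLOR_BGR2HSV);b=cv2.inRange(h[210:260,455:500],(100,120,50),(125,255,255));q=cv2.findNonZero(b)[:,0]+[455,210];print("blue cap",q.mean(0),len(q))
w=(T[175:215,280:310].min(2)>170).astype(np.uint8);n,l,s,cc=cv2.connectedComponentsWithStats(w);print(s[1:].tolist(),cc[1:]+[280,175],T[185:200:3,286:304:2].max(2).tolist())
E
```

```text
force: [-0.3, -0.6, 0.2]
gripper_width: 0.0279
gripper_force: 0.0
clock: 18.6
eef_pos: [0.5323, 0.1625, 0.3275]
tool_rot: [0.398, 3.108, 0.005]
160 [(207, 238), (245, 253), (260, 312), (320, 365), (367, 368), (370, 370), (372, 374)]
162 [(204, 239), (245, 254), (259, 312), (320, 375), (388, 427)]
164 [(204, 239), (244, 254), (260, 312), (320, 375), (388, 427)]
166 [(204, 239), (245, 255), (260, 312), (320, 375), (388, 427)]
168 [(204, 239), (245, 255), (260, 312), (320, 375), (388, 427)]
170 [(205, 239), (245, 255), (260, 312), (320, 375), (388, 427)]
174 [(225, 229), (268, 273), (291, 296), (335, 340), (361, 366), (398, 404)]
242 [(212, 247), (251, 262), (265, 306), (327, 371), (384, 419)]
244 [(211, 248), (251, 306), (327, 372), (384, 420)]
246 [(211, 248), (252, 262), (264, 306), (326, 372), (383, 420)]
248 [(211, 248), (252, 262), (265, 306), (326, 372), (383, 420)]
250 [(212, 248), (252, 262), (265, 306), (326, 371), (383, 419)]
252 [(229, 240), (269, 277), (292, 301), (330, 339), (357, 364), (370, 371), (388, 400), (416, 418)]
254 [(230, 237), (270, 276), (292, 299), (332, 339), (357, 363), (391, 399)]
256 [(230, 235), (271, 276), (293, 298), (333, 339), (357, 362), (393, 399)]
blue cap [481.41891892 231.27027027] 74
[[9, 13, 9, 9, 62]] [[293.06451613 191.69354839]] [[159, 158, 159, 158, 159, 159, 158, 158, 159], [158, 158, 170, 186, 187, 174, 158, 159, 159], [159, 160, 187, 188, 189, 189, 150, 141, 159], [158, 107, 188, 188, 190, 189, 127, 85, 149], [158, 88, 83, 122, 117, 86, 75, 80, 121]]
```

```bash
python3 - <<'E'
from h import *
T=cam("top");print(plane(T,[(293.5,191.5)],.075),plane(T,[(481.4,231.3)],.085))
print(rel([.640,.045,.19],np.radians(80)))
E
```

```text
[[0.65940419 0.04602268 0.075     ]] [[ 0.56596264 -0.35554095  0.085     ]]
(array([-0.1353, -0.0857, -0.0216]), array([ 0.001 ,  0.0016, -0.0803]))
```

View pics/w12.png

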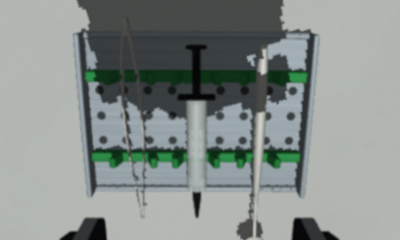

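```bash
python3 jog.py '{"segments":[[-0.034, -0.022, -0.01, 0, 0, -0.04, 0.085], [-0.068, -0.043, -0.02, 0, 0, -0.08, 0.085], [-0.1, -0.065, -0.02, 0, 0, -0.08, 0.085], [-0.135, -0.086, -0.02, 0, 0, -0.08, 0.085], [-0.135, -0.086, -0.02, 0, 0, -0.08, 0.085]]}'|head -3
python3 - <<'E'
from h import *
im,C,st=snap("wrist");cv2.imwrite("pics/w13.png",im);json.dump([list(st["eef_pos"]),list(st["tool_rot"])],open("w13.json","w"))
print(proj(C,[[.6594,.046,.075],[.6594,.046,0]]))
u=proj(C,[[.6594,.046,.075]])[0].astype(int);h=cv2.cvtColor(im,cv2.COLOR_BGR2HSV)
for dy in range(-40,41,8): print(u[1]+dy,im[u[1]+dy,u[0]-40:u[0]+41:4].max(1).tolist())
E
```

```text
clock: 19.2
eef_pos: [0.6417, 0.0414, 0.3407]
tool_rot: [-0.28, -3.129, 0.002]
[[330.17800274 268.64886159]
 [327.80235437 231.94402127]]
228 [164, 164, 165, 164, 166, 144, 21, 25, 27, 30, 36, 33, 30, 28, 25, 37, 164, 165, 164, 166, 164]
236 [164, 166, 163, 164, 164, 134, 30, 39, 31, 27, 27, 28, 27, 28, 25, 40, 118, 165, 163, 164, 165]
244 [163, 166, 166, 165, 164, 120, 43, 30, 52, 66, 67, 67, 66, 66, 60, 30, 42, 163, 163, 164, 164]
252 [165, 166, 166, 166, 165, 140, 48, 64, 91, 179, 207, 210, 209, 204, 168, 84, 51, 165, 165, 164, 165]
260 [165, 165, 165, 165, 165, 164, 116, 131, 210, 208, 208, 206, 206, 208, 204, 202, 144, 164, 165, 163, 162]
268 [165, 166, 165, 166, 164, 164, 163, 145, 206, 206, 206, 206, 204, 204, 204, 200, 158, 163, 165, 162, 163]
276 [166, 164, 165, 163, 164, 166, 162, 163, 161, 196, 203, 202, 204, 203, 185, 163, 164, 162, 163, 165, 164]
284 [164, 164, 163, 165, 164, 164, 164, 163, 163, 163, 163, 164, 164, 164, 164, 163, 163, 163, 162, 162, 163]
292 [165, 166, 165, 166, 165, 164, 164, 163, 165, 164, 163, 162, 163, 165, 163, 162, 163, 163, 163, 164, 164]
300 [163, 165, 165, 164, 165, 165, 164, 165, 163, 163, 164, 164, 163, 163, 163, 162, 164, 163, 165, 163, 164]
308 [163, 163, 163, 163, 163, 163, 162, 165, 164, 165, 166, 165, 162, 164, 164, 163, 164, 163, 165, 164, 165]
```

```bash
python3 - <<'E'
from h import *
im=cv2.imread("pics/w13.png");p,r=json.load(open("w13.json"));W=cam("wrist",dict(eef_pos=p,tool_rot=r));T=cam("top")
b=(im.min(2)>185).astype(np.uint8);b[:235]=0;b[295:]=0;b[:,:290]=0;b[:,375:]=0
c=max(cv2.findContours(b,0,2)[0],key=cv2.contourArea);e=cv2.fitEllipse(c);print(e)
u=e[0];P=plane(W,[u],.075)[0];print(P,tri(W,u,T,(293.5,191.5)))
print(rel([P[0],P[1],.048],np.radians(80)))
E
```

```text
((335.2891845703125, 264.35235595703125), (28.866533279418945, 31.710384368896484), 84.54252624511719)
[0.65709669 0.04963698 0.075     ] (array([0.66594685, 0.04827617, 0.05238014]), np.float64(0.0016274059441726834))
(array([-0.0157,  0.0097,  0.1373]), array([-0.0004, -0.0028, -0.0033]))
```

```bash
python3 - <<'E'
from h import *
p,r=json.load(open("w13.json"));W=cam("wrist",dict(eef_pos=p,tool_rot=r));T=cam("top");S=cam("side");s=cv2.imread("pics/side0.png")
def comp(m,x,y,w,h):
    m=m[y:y+h,x:x+w].astype(np.uint8);n,l,st,c=cv2.connectedComponentsWithStats(m);i=1+st[1:,4].argmax();a=st[i];return c[i]+[x,y],a+[x,y,0,0,0]
a=comp(s.min(2)>150,330,210,30,18);print(a)
for y in range(214,250,3): print(y,s[y,332:358:2].max(1).tolist())
h=cv2.cvtColor(s,cv2.COLOR_BGR2HSV);b=comp(cv2.inRange(h,(100,120,40),(125,255,255))>0,400,310,35,40);print(b)
for z in (.065,.07,.075,.08): print(z,proj(S,[plane(W,[(335.3,264.4)],z)[0]]),proj(T,[plane(W,[(335.3,264.4)],z)[0]]))
print(tri(S,b[0],T,(481.4,231.3)))
E
```

```text
(array([344.57268722, 217.92511013]), array([330, 210,  30,  18, 454]))
214 [182, 183, 183, 183, 183, 183, 183, 183, 183, 184, 184, 184, 184]
217 [182, 182, 182, 182, 185, 192, 195, 193, 187, 184, 184, 184, 184]
220 [182, 182, 182, 179, 164, 187, 200, 198, 175, 178, 184, 184, 184]
223 [183, 182, 183, 178, 131, 106, 112, 115, 125, 173, 184, 184, 184]
226 [183, 183, 183, 163, 102, 91, 99, 101, 114, 171, 184, 184, 184]
229 [184, 185, 177, 117, 62, 67, 76, 84, 86, 138, 182, 185, 184]
232 [185, 184, 177, 109, 62, 65, 68, 68, 73, 134, 182, 183, 184]
235 [185, 184, 176, 102, 58, 59, 60, 62, 70, 136, 181, 183, 183]
238 [185, 185, 172, 98, 59, 60, 61, 62, 73, 144, 182, 184, 183]
241 [184, 183, 164, 88, 59, 60, 60, 62, 78, 154, 182, 184, 184]
244 [184, 164, 111, 69, 59, 59, 60, 61, 87, 161, 184, 184, 185]
247 [185, 183, 158, 110, 94, 95, 120, 134, 164, 182, 185, 185, 185]
(array([417.49333333, 326.65333333]), array([413, 323,  10,   9,  75]))
0.065 [[344.76563055 222.44873267]] [[292.31569805 191.86960778]]
0.07 [[344.11134902 220.85825101]] [[292.07647393 192.20137017]]
0.075 [[343.4531335  219.25841994]] [[291.83474252 192.53662533]]
0.08 [[342.79095272 217.64916728]] [[291.59046435 192.87542853]]
(array([ 0.56602511, -0.35606193,  0.08295072]), np.float64(0.0006600853736895766))
```

```bash
python3 jog.py '{"segments":[[-0.016, 0.009, 0.03, 0, -0.003, 0, 0.085], [-0.016, 0.009, 0.075, 0, -0.003, 0, 0.085], [-0.016, 0.009, 0.12, 0, -0.003, 0, 0.07], [-0.016, 0.009, 0.137, 0, -0.003, 0, 0.05], [-0.016, 0.009, 0.137, 0, -0.003, 0, 0.05]]}' ; python3 jog.py '{"segments":[[0, 0, 0, 0, 0, 0, 0.02], [0, 0, 0, 0, 0, 0, 0.02], [0, 0, 0, 0, 0, 0, 0.02], [0, 0, 0, 0, 0, 0, 0.02]]}' 40
```

```text
clock: 19.75
eef_pos: [0.654, 0.0515, 0.2013]
tool_rot: [-0.272, -3.124, 0.001]
force: [-0.3, 0.4, -0.0]
gripper_width: 0.0502
gripper_force: 0.0
clock: 20.15
eef_pos: [0.658, 0.051, 0.2085]
tool_rot: [0.274, 3.122, 0.001]
force: [0.9, -1.1, -0.6]
gripper_width: 0.03
gripper_force: 39.3
```

```bash
python3 jog.py '{"segments":[[0, 0, -0.04, 0, 0, 0, 0.02], [0, 0, -0.085, 0, 0, 0, 0.02], [0, 0, -0.12, 0, 0, 0, 0.02], [0, 0, -0.145, 0, 0, 0, 0.02], [0, 0, -0.145, 0, 0, 0, 0.02]]}'
python3 - <<'E'
from h import *
im=cv2.imread("pics/top1.png");g=cv2.cvtColor(im,cv2.COLOR_BGR2GRAY)
for y in range(216,288,4): print(y,g[y,360:430:3].tolist())
print(rel([.59,-.07,.2],np.radians(80)))
E
```

```text
clock: 20.65
eef_pos: [0.6584, 0.051, 0.3583]
tool_rot: [0.273, 3.114, 0.003]
force: [0.3, -0.6, 0.8]
gripper_width: 0.0296
gripper_force: 39.5
216 [157, 158, 158, 159, 159, 158, 158, 159, 158, 158, 157, 158, 158, 159, 158, 158, 158, 158, 158, 157, 157, 158, 158, 158]
220 [158, 158, 158, 158, 158, 158, 158, 152, 122, 129, 155, 158, 158, 158, 158, 158, 158, 158, 157, 158, 158, 158, 157, 158]
224 [158, 158, 158, 157, 158, 158, 121, 120, 119, 119, 119, 153, 158, 158, 158, 158, 157, 157, 157, 156, 158, 158, 157, 157]
228 [157, 158, 158, 158, 116, 120, 120, 117, 113, 114, 120, 119, 135, 158, 159, 158, 157, 157, 157, 157, 157, 158, 158, 158]
232 [157, 157, 150, 117, 121, 121, 89, 85, 87, 72, 63, 98, 119, 135, 158, 158, 156, 157, 157, 157, 157, 158, 158, 158]
236 [157, 100, 120, 140, 121, 119, 120, 120, 120, 121, 120, 64, 120, 119, 119, 158, 157, 157, 156, 156, 157, 158, 158, 158]
240 [157, 103, 64, 120, 123, 120, 120, 120, 120, 120, 120, 70, 120, 118, 118, 125, 158, 157, 158, 159, 158, 157, 158, 158]
244 [159, 158, 105, 63, 113, 121, 106, 120, 120, 120, 120, 108, 119, 119, 119, 118, 119, 1
[... 633 characters left out ...]
 152, 157]
268 [158, 158, 159, 158, 158, 158, 158, 158, 158, 73, 65, 120, 119, 119, 108, 112, 103, 118, 117, 117, 104, 157, 157, 158]
272 [158, 158, 158, 158, 158, 159, 158, 157, 159, 158, 85, 64, 114, 118, 119, 120, 118, 117, 118, 131, 157, 157, 158, 159]
276 [159, 158, 158, 158, 158, 158, 158, 158, 157, 158, 158, 122, 64, 110, 119, 128, 119, 105, 158, 157, 158, 158, 157, 158]
280 [158, 158, 158, 158, 158, 158, 158, 158, 158, 158, 158, 158, 157, 59, 95, 117, 133, 158, 157, 157, 158, 158, 157, 158]
284 [158, 158, 158, 158, 158, 158, 158, 158, 158, 158, 158, 158, 158, 156, 75, 158, 158, 158, 158, 157, 157, 158, 158, 157]
(array([ 0.0463, -0.131 ,  0.0022]), array([ 0.003 ,  0.0151, -0.0004]))
```

```bash
cat >> h.py <<'E'
def block(im,lo,hi,box):
    "quad corners of the grey top face"
    x,y,w,h=box;s=cv2.cvtColor(im,cv2.COLOR_BGR2GRAY)[y:y+h,x:x+w];m=cv2.inRange(s,lo,hi)
    m=cv2.morphologyEx(m,cv2.MORPH_OPEN,np.ones((3,3)))
    c=max(cv2.findContours(m,0,2)[0],key=cv2.contourArea);hu=cv2.convexHull(c)
    for e in np.linspace(1,15,40):
        q=cv2.approxPolyDP(hu,e,True)
        if len(q)<=4:break
    return q[:,0].astype(float)+[x,y],cv2.minAreaRect(hu+np.array([x,y])),cv2.contourArea(hu)
E
python3 jog.py '{"segments":[[0.011, -0.03, 0, 0, 0.005, 0, 0.02], [0.023, -0.065, 0, 0, 0.01, 0, 0.02], [0.035, -0.1, 0, 0, 0.015, 0, 0.02], [0.046, -0.13, 0, 0, 0.015, 0, 0.02], [0.046, -0.13, 0, 0, 0.015, 0, 0.02]]}'|head -3
python3 - <<'E'
from h import *
im,C,st=snap("wrist");cv2.imwrite("pics/w14.png",im);json.dump([list(st["eef_pos"]),list(st["tool_rot"])],open("w14.json","w"))
T=cam("top");q,mr,A=block(cv2.imread("pics/top1.png"),100,150,(355,212,80,80));print(q,mr,A)
P=plane(T,q,.034);print(P,P.mean(0))
print(proj(C,[[.5095,-.1955,.034],[.5595,-.1525,.034],*P]).round())
u=proj(C,[[.5345,-.174,.034]])[0].astype(int);g=cv2.cvtColor(im,cv2.COLOR_BGR2GRAY);print(u)
for y in range(max(0,u[1]-90),u[1]+100,10):print(y,g[y,max(0,u[0]-120):u[0]+120:8].tolist())
E
```

```text
clock: 21.15
eef_pos: [0.5865, -0.0718, 0.3498]
tool_rot: [-0.278, -3.115, -0.001]
[[384. 218.]
 [425. 262.]
 [405. 281.]
 [367. 239.]] ((395.2529296875, 249.2117462158203), (64.21141052246094, 29.611007690429688), 49.398704528808594) 1851.0
[[ 0.60705427 -0.1538147   0.034     ]
 [ 0.50709236 -0.2418812   0.034     ]
 [ 0.46569801 -0.1959885   0.034     ]
 [ 0.55985582 -0.11455542  0.034     ]] [ 0.53492511 -0.17655996  0.034     ]
[[127. 154.]
 [203. 210.]
 [217. 270.]
 [ 67. 163.]
 [108.  91.]
 [253. 202.]]
[165 182]
92 [201, 202, 202, 202, 203, 203, 203, 204, 112, 118, 92, 34, 27, 95, 205, 205, 204, 205, 204, 206, 205, 205, 205, 147, 85, 83, 86, 132, 85, 85]
102 [201, 203, 203, 203, 203, 204, 203, 139, 109, 138, 110, 112, 35, 36, 8, 198, 205, 205, 205, 205, 205, 205, 205, 87, 86, 85, 83, 124, 86, 84]
112 [203, 204, 203, 204, 202, 203, 188, 109, 108, 109, 109, 111, 113, 100, 34, 29, 43, 205, 206, 204, 204, 204, 205, 184, 84, 85, 83, 84, 85, 84]
122 [204, 202, 204, 204, 204, 204, 106, 108, 108, 110, 111, 112, 111, 114, 114, 38, 35, 9, 145, 207, 205, 206, 206, 150, 85, 85, 85, 98, 8
[... 1545 characters left out ...]
 204, 204, 118, 114, 115, 69, 36, 34, 35, 62, 123, 124, 124, 204, 205, 204, 205]
242 [204, 203, 204, 204, 204, 204, 205, 204, 203, 204, 202, 202, 203, 206, 203, 205, 202, 114, 116, 118, 118, 118, 120, 122, 123, 206, 207, 206, 204, 205]
252 [203, 203, 206, 204, 205, 203, 205, 204, 205, 202, 204, 203, 204, 203, 205, 204, 203, 204, 159, 115, 116, 120, 120, 121, 206, 207, 206, 205, 204, 204]
262 [204, 204, 204, 205, 204, 205, 205, 204, 206, 205, 205, 204, 203, 204, 204, 204, 204, 205, 205, 205, 117, 147, 119, 206, 206, 206, 206, 207, 204, 204]
272 [204, 205, 205, 205, 204, 205, 205, 205, 203, 204, 204, 204, 204, 204, 204, 204, 204, 205, 204, 205, 204, 197, 206, 206, 205, 205, 205, 206, 206, 204]
```

```bash
python3 - <<'E'
from h import *
im=cv2.imread("pics/w14.png");p,r=json.load(open("w14.json"));W=cam("wrist",dict(eef_pos=p,tool_rot=r));T=cam("top")
q,mr,A=block(im,97,150,(40,70,240,220));print(q)
P=plane(W,q,.034);print(P.round(4));n=np.linalg.norm
print([n(P[i]-P[(i+1)%4]).round(4) for i in range(4)],P.mean(0))
t=block(cv2.imread("pics/top1.png"),100,150,(355,212,80,80))[0]
for i in q:
    print(min((tri(W,i,T,j) for j in t),key=lambda e:n(e[0][:2]-plane(W,[i],.034)[0][:2])))
for z in (0.024,.034,.044): print(z,plane(W,q,z).mean(0),plane(T,t,z).mean(0), [n(a-b).round(4) for a,b in zip(plane(W,q,z),np.roll(plane(W,q,z),1,0))])
E
```

```text
[[112.  85.]
 [267. 208.]
 [216. 270.]
 [ 67. 157.]]
[[ 0.4628 -0.1917  0.034 ]
 [ 0.5663 -0.1056  0.034 ]
 [ 0.6068 -0.1547  0.034 ]
 [ 0.503  -0.2401  0.034 ]]
[np.float64(0.1346), np.float64(0.0636), np.float64(0.1345), np.float64(0.0629)] [ 0.5347339  -0.17304093  0.034     ]
(array([ 0.4640399 , -0.19535147,  0.02956253]), np.float64(0.004741206827628086))
(array([ 0.56998027, -0.11494314, -0.00289124]), np.float64(0.010381295768483944))
(array([ 0.60631848, -0.15372133,  0.03621314]), np.float64(0.0006812644228157305))
(array([ 0.50508903, -0.24147395,  0.03307842]), np.float64(0.0043196728230617916))
0.024 [ 0.5358023 -0.1771301  0.024    ] [ 0.53626379 -0.17807922  0.024     ] [np.float64(0.0651), np.float64(0.1393), np.float64(0.0659), np.float64(0.1392)]
0.034 [ 0.5347339  -0.17304093  0.034     ] [ 0.53492511 -0.17655996  0.034     ] [np.float64(0.0629), np.float64(0.1346), np.float64(0.0636), np.float64(0.1345)]
0.044 [ 0.53366549 -0.16895175  0.044     ] [ 0.53358644 -0.17504069  0.044     ] [np.float64(0.0607), np.float64(0.1299), np.float64(0.0614), np.float64(0.1298)]
```

```bash
python3 - <<'E'
from h import *
print(rel([.5093,-.1946,.155],np.radians(80)),env.state()["eef_pos"])
E
```

```text
(array([ 0.0544, -0.136 ,  0.0406]), array([ 0.0006, -0.0127, -0.0033])) [ 0.58741643 -0.07052754  0.35002841]
```

```bash
python3 jog.py '{"segments":[[0.013, -0.034, 0.01, 0, -0.005, -0.003, 0.02], [0.027, -0.068, 0.02, 0, -0.013, -0.003, 0.02], [0.041, -0.102, 0.03, 0, -0.013, -0.003, 0.02], [0.0544, -0.136, 0.04, 0, -0.013, -0.003, 0.02], [0.0544, -0.136, 0.04, 0, -0.013, -0.003, 0.02]]}'|head -3;python3 jog.py '{"segments":[[0, 0, 0, 0, 0, 0, 0.02]]}'|head -3
python3 - <<'E'
from h import *
im,C,st=snap("wrist");cv2.imwrite("pics/w15.png",im);json.dump([list(st["eef_pos"]),list(st["tool_rot"])],open("w15.json","w"))
c=np.array([.5347,-.1735]);l=np.array([.769,.640]);s=np.array([-.640,.769])
K=[[*(c+a*.068*l+b*.033*s),.034] for a,b in((-1,-1),(-1,1),(1,1),(1,-1))];print(proj(C,K).round(1))
print("wells",proj(C,[[.5093,-.1946,.034],[.5601,-.1524,.034]]).round())
print(rel([.5093,-.1946,.155],np.radians(80),st))
g=cv2.cvtColor(im,cv2.COLOR_BGR2GRAY)
for y in range(100,400,12):print(y,g[y,150:490:10].tolist())
E
```

```text
clock: 21.7
eef_pos: [0.5088, -0.195, 0.3092]
tool_rot: [-0.274, -3.127, -0.001]
clock: 21.8
eef_pos: [0.511, -0.1933, 0.3109]
tool_rot: [0.272, 3.128, 0.002]
[[239.5 238.9]
 [305.  159.9]
 [459.6 291.2]
 [392.5 354.8]]
wells [[314. 235.]
 [389. 295.]]
(array([ 0.0014, -0.0015,  0.0009]), array([0.0016, 0.0012, 0.0013]))
100 [210, 210, 210, 210, 209, 209, 210, 90, 87, 88, 90, 87, 87, 89, 89, 88, 89, 88, 88, 88, 87, 88, 89, 89, 88, 87, 89, 210, 210, 210, 209, 210, 209, 209]
112 [209, 209, 210, 211, 210, 210, 209, 88, 86, 87, 89, 90, 89, 87, 88, 89, 87, 90, 88, 88, 89, 87, 89, 89, 89, 89, 87, 177, 210, 209, 209, 209, 208, 208]
124 [210, 210, 210, 210, 211, 209, 210, 87, 87, 88, 87, 89, 88, 88, 89, 88, 88, 89, 88, 86, 88, 89, 88, 88, 88, 88, 87, 211, 210, 209, 209, 209, 209, 209]
136 [209, 209, 209, 210, 210, 211, 209, 88, 89, 89, 87, 88, 88, 89, 87, 88, 88, 89, 89, 89, 89, 89, 87, 89, 88, 88, 87, 211, 210, 210, 210, 211, 210, 210]
148 [210, 208, 209, 209, 209, 211, 211, 189, 89, 88, 89, 89, 88, 88, 88, 88, 71, 87, 90, 87, 89, 89, 89, 88, 89, 88, 117, 210, 211, 211, 211, 211, 211, 210]

[... 2508 characters left out ...]
, 26, 91, 92, 90, 89, 88, 85, 16, 14, 62, 13, 12, 202, 211, 210, 209, 212, 208, 209, 209]
352 [210, 210, 210, 211, 211, 211, 210, 210, 43, 14, 17, 72, 9, 84, 80, 91, 93, 93, 91, 89, 88, 14, 15, 72, 12, 14, 147, 211, 209, 211, 209, 209, 209, 209]
364 [211, 139, 14, 14, 204, 211, 211, 12, 15, 14, 14, 13, 12, 199, 94, 92, 104, 104, 104, 102, 101, 89, 14, 13, 13, 16, 13, 105, 210, 211, 142, 11, 16, 189]
376 [13, 13, 16, 14, 14, 12, 11, 11, 14, 11, 14, 13, 13, 211, 98, 104, 103, 102, 102, 103, 102, 101, 14, 13, 15, 12, 14, 14, 12, 15, 15, 15, 17, 14]
388 [16, 15, 13, 13, 13, 13, 12, 11, 13, 13, 13, 14, 16, 211, 130, 104, 103, 103, 101, 104, 102, 99, 14, 15, 14, 15, 12, 14, 12, 14, 14, 15, 13, 15]
```

```bash
python3 jog.py '{"segments":[[0.0014, -0.0015, 0.03, 0.001, 0.001, 0, 0.02], [0.0014, -0.0015, 0.055, 0.001, 0.001, 0, 0.02], [0.0014, -0.0015, 0.062, 0.001, 0.001, 0, 0.02], [0.0014, -0.0015, 0.062, 0.001, 0.001, 0, 0.02], [0.0014, -0.0015, 0.062, 0.001, 0.001, 0, 0.02]]}'
python3 - <<'E'
from h import *
print(rel([.5093,-.1946,.066],np.radians(80)))
E
```

```text
clock: 22.35
eef_pos: [0.5106, -0.1942, 0.2506]
tool_rot: [0.268, 3.128, -0.001]
force: [0.6, -0.5, -0.1]
gripper_width: 0.0297
gripper_force: 39.6
(array([ 0.0013, -0.0005,  0.0296]), array([-0.0007,  0.0026,  0.0038]))
```

```bash
python3 jog.py '{"segments":[[0.0006, 0, 0.01, 0, 0.002, 0, 0.02], [0.0006, 0, 0.02, 0, 0.002, 0, 0.02], [0.0006, 0, 0.02, 0, 0.002, 0, 0.02]]}'; python3 jog.py '{"segments":[[0, 0, 0.006, 0, 0, 0, 0.02], [0, 0, 0.009, 0, 0, 0, 0.02], [0, 0, 0.009, 0, 0, 0, 0.02]]}'
```

```text
clock: 22.65
eef_pos: [0.5094, -0.1939, 0.2296]
tool_rot: [0.27, 3.13, 0.002]
force: [2.5, 4.0, 0.7]
gripper_width: 0.0297
gripper_force: 41.0
clock: 22.95
eef_pos: [0.5094, -0.194, 0.2207]
tool_rot: [0.271, 3.13, 0.002]
force: [2.5, 4.7, -0.5]
gripper_width: 0.0297
gripper_force: 40.9
```

```bash
python3 jog.py '{"segments":[[0, 0, 0.001, 0, 0, 0, 0.02], [0, 0, 0.001, 0, 0, 0, 0.02], [0, 0, 0.001, 0, 0, 0, 0.06], [0, 0, 0.001, 0, 0, 0, 0.06], [0, 0, 0.001, 0, 0, 0, 0.06]]}'; python3 jog.py '{"segments":[[0, 0, -0.03, 0, 0, 0, 0.06], [0, 0, -0.08, 0, 0, 0, 0.06], [0, 0, -0.12, 0, 0, 0, 0.085], [0, 0, -0.12, 0, 0, 0, 0.085]]}'|head -3
python3 - <<'E'
from h import *
im,C,st=snap("wrist");cv2.imwrite("pics/w16.png",im)
b=(im.min(2)>185).astype(np.uint8);u=proj(C,[[.5093,-.1946,.087]])[0];print(u)
x,y=u.astype(int);b[:y-25]=0;b[y+25:]=0;b[:,:x-25]=0;b[:,x+25:]=0
for z in range(y-24,y+25,8): print(im[z,x-32:x+33:4].min(1).tolist())
print(rel([.54,-.35,.2],np.radians(60),st))
E
```

```text
clock: 23.45
eef_pos: [0.5088, -0.1948, 0.2196]
tool_rot: [-0.269, -3.129, 0.001]
force: [1.3, -0.9, 0.3]
gripper_width: 0.0596
gripper_force: 0.0
clock: 23.85
eef_pos: [0.5115, -0.1959, 0.347]
tool_rot: [0.269, 3.119, -0.008]
[320.53683695 238.18721069]
[109, 109, 46, 7, 8, 50, 71, 71, 68, 70, 61, 13, 5, 7, 29, 81, 108]
[107, 106, 32, 26, 70, 80, 81, 81, 82, 81, 80, 72, 44, 6, 56, 105, 109]
[105, 105, 77, 67, 82, 82, 81, 81, 81, 83, 81, 82, 74, 28, 105, 107, 106]
[102, 102, 104, 82, 84, 79, 82, 84, 81, 79, 81, 81, 80, 105, 105, 105, 104]
[173, 153, 101, 102, 117, 158, 82, 83, 105, 140, 80, 82, 103, 105, 104, 105, 102]
[173, 172, 173, 171, 117, 100, 105, 124, 128, 109, 101, 102, 102, 104, 104, 104, 101]
[173, 173, 173, 173, 174, 173, 151, 103, 100, 101, 99, 115, 92, 102, 100, 102, 100]
(array([-0.0546, -0.147 , -0.0067]), array([-0.0019,  0.0123,  0.3516]))
```

```bash
python3 jog.py '{"segments":[[-0.012, -0.037, -0.01, 0, 0.004, 0.04, 0.085], [-0.026, -0.073, -0.01, 0, 0.008, 0.08, 0.085], [-0.04, -0.11, -0.01, 0, 0.012, 0.13, 0.085], [-0.0546, -0.147, -0.01, 0, 0.012, 0.175, 0.085], [-0.0546, -0.147, -0.01, 0, 0.012, 0.175, 0.085]]}'|head -3
python3 - <<'E'
from h import *
im,C,st=snap("wrist");cv2.imwrite("pics/w17.png",im)
h=cv2.cvtColor(im,cv2.COLOR_BGR2HSV);b=cv2.inRange(h,(100,120,50),(125,255,255))
cs=[c for c in cv2.findContours(b,0,2)[0] if cv2.contourArea(c)>150];print([(cv2.fitEllipse(c)) for c in cs],proj(C,[[.566,-.3558,.085]]))
c=min(cs,key=lambda c:np.linalg.norm(cv2.fitEllipse(c)[0]-proj(C,[[.566,-.3558,.085]])[0]));e=cv2.fitEllipse(c)
v=h[...,2];x,y=map(int,e[0])
for z in range(y-32,y+33,6): print(z,im[z,x-32:x+33:4].tolist()[::2].__len__(),b[z,x-32:x+33:4].tolist(),v[z,x-32:x+33:4].tolist())
print(plane(C,[e[0]],.085),tri(C,e[0],cam("side"),(417.5,325.5)),tri(C,e[0],cam("top"),(481.4,231.3)))
E
```

```text
clock: 24.4
eef_pos: [0.5375, -0.3528, 0.3474]
tool_rot: [-0.546, -3.079, 0.001]
[((332.0027770996094, 287.17913818359375), (32.97413635253906, 34.77141571044922), 90.82563781738281)] [[330.02220399 292.76369294]]
255 9 [0, 0, 0, 0, 0, 0, 0, 0, 0, 0, 0, 0, 0, 0, 0, 0, 0] [178, 179, 73, 86, 103, 77, 76, 79, 77, 110, 110, 107, 98, 89, 177, 179, 178]
261 9 [0, 0, 0, 0, 0, 0, 0, 0, 0, 0, 0, 0, 0, 0, 0, 0, 0] [178, 177, 89, 111, 139, 76, 77, 70, 66, 73, 77, 119, 134, 104, 173, 178, 178]
267 9 [0, 0, 0, 0, 0, 0, 0, 0, 0, 0, 0, 0, 0, 0, 0, 0, 0] [178, 171, 106, 152, 104, 50, 45, 45, 45, 45, 44, 60, 158, 132, 149, 177, 177]
273 9 [0, 0, 0, 0, 0, 0, 255, 255, 255, 255, 255, 0, 0, 0, 0, 0, 0] [178, 173, 117, 165, 63, 45, 61, 91, 101, 94, 56, 44, 94, 155, 155, 177, 179]
279 9 [0, 0, 0, 0, 255, 255, 255, 255, 255, 255, 255, 255, 0, 0, 0, 0, 0] [177, 179, 127, 163, 51, 125, 149, 150, 147, 147, 149, 134, 59, 144, 175, 178, 179]
285 9 [0, 0, 0, 0, 255, 255, 255, 255, 255, 255, 255, 255, 255, 0, 0, 0, 0] [178, 178, 177, 133, 114, 148, 149, 147, 147, 147, 147, 147, 119, 172, 177, 178, 177]
291 9 [0, 
[... 254 characters left out ...]
 145, 146, 145, 143, 144, 144, 160, 177, 177, 178, 177]
303 9 [0, 0, 0, 0, 0, 0, 0, 255, 255, 255, 0, 0, 0, 0, 0, 0, 0] [177, 178, 178, 177, 178, 173, 149, 141, 141, 142, 150, 175, 176, 178, 178, 177, 178]
309 9 [0, 0, 0, 0, 0, 0, 0, 0, 0, 0, 0, 0, 0, 0, 0, 0, 0] [177, 178, 176, 178, 178, 179, 177, 178, 178, 176, 178, 178, 177, 177, 178, 177, 178]
315 9 [0, 0, 0, 0, 0, 0, 0, 0, 0, 0, 0, 0, 0, 0, 0, 0, 0] [177, 178, 176, 178, 179, 178, 177, 179, 178, 178, 178, 178, 178, 177, 177, 177, 177]
[[ 0.56278581 -0.35333277  0.085     ]] (array([ 0.56510746, -0.35414919,  0.08357916]), np.float64(0.003271664529922277)) (array([ 0.56534455, -0.35504916,  0.08213753]), np.float64(0.0034650390709805674))
```

```bash
python3 - <<'E'
from h import *
print(rel([.564,-.354,.052],np.radians(70)))
E
```

```text
(array([-0.0286,  0.0063,  0.1397]), array([-0.0012, -0.0159, -0.0005]))
```

```bash
python3 jog.py '{"segments":[[-0.015, 0.006, 0, 0, -0.008, 0, 0.085], [-0.0286, 0.006, 0.03, 0, -0.015, 0, 0.085], [-0.0286, 0.006, 0.07, 0, -0.015, 0, 0.085], [-0.0286, 0.006, 0.11, 0, -0.015, 0, 0.07], [-0.0286, 0.006, 0.139, 0, -0.015, 0, 0.055]]}'|head -2; python3 jog.py '{"segments":[[0, 0, 0, 0, 0, 0, 0.055], [0, 0, 0, 0, 0, 0, 0.055]]}'
python3 - <<'E'
from h import *
print(rel([.564,-.354,.052],np.radians(70)))
E
```

```text
clock: 24.95
eef_pos: [0.5646, -0.3499, 0.2066]
clock: 25.15
eef_pos: [0.5652, -0.3511, 0.2096]
tool_rot: [0.54, 3.095, -0.002]
force: [-0.8, -1.3, 0.1]
gripper_width: 0.055
gripper_force: 0.0
(array([ 0.0002, -0.0032,  0.0026]), array([-0.001 ,  0.0004,  0.0037]))
```

```bash
python3 jog.py '{"segments":[[0, -0.003, 0.001, 0, 0, 0, 0.05], [0, -0.003, 0.001, 0, 0, 0, 0.025], [0, -0.003, 0.001, 0, 0, 0, 0.025], [0, -0.003, 0.001, 0, 0, 0, 0.025], [0, -0.003, 0.001, 0, 0, 0, 0.025]]}' 40; python3 jog.py '{"segments":[[0, 0, 0, 0, 0, 0, 0.02], [0, 0, -0.03, 0, 0, 0, 0.02], [0, 0, -0.08, 0, 0, 0, 0.02], [0, 0, -0.11, 0, 0, 0, 0.02], [0, 0, -0.11, 0, 0, 0, 0.02]]}'
python3 - <<'E'
from h import *
print(rel([.5601,-.1524,.155],np.radians(70)))
E
```

```text
clock: 25.65
eef_pos: [0.565, -0.3559, 0.2122]
tool_rot: [0.541, 3.088, -0.006]
force: [0.4, 0.8, 6.0]
gripper_width: 0.0339
gripper_force: 40.0
clock: 26.15
eef_pos: [0.5656, -0.3565, 0.3271]
tool_rot: [0.54, 3.081, -0.011]
force: [0.8, -0.6, 0.2]
gripper_width: 0.0337
gripper_force: 40.1
(array([0.0748, 0.1901, 0.0151]), array([-0.0049,  0.0145,  0.002 ]))
```

```bash
python3 jog.py '{"segments":[[0.018, 0.045, 0, -0.002, 0.007, 0, 0.02], [0.035, 0.09, 0, -0.005, 0.014, 0, 0.02], [0.053, 0.135, 0, -0.005, 0.014, 0, 0.02], [0.07, 0.178, 0, -0.005, 0.014, 0, 0.02], [0.075, 0.19, 0.015, -0.005, 0.014, 0, 0.02]]}'|head -2; python3 jog.py '{"segments":[[0, 0, 0.02, 0, 0, 0, 0.02], [0, 0, 0.02, 0, 0, 0, 0.02]]}'
python3 - <<'E'
from h import *
im,C,st=snap("wrist");cv2.imwrite("pics/w18.png",im)
print(rel([.5601,-.1524,.1],np.radians(70),st))
c=np.array([.5347,-.1735]);l=np.array([.769,.640]);s=np.array([-.640,.769])
K=[[*(c+a*.068*l+b*.033*s),.034] for a,b in((-1,-1),(-1,1),(1,1),(1,-1))];k=proj(C,K);print(k.round(1))
g=cv2.cvtColor(im,cv2.COLOR_BGR2GRAY)
for i in range(4):
    for f in (.2,.5,.8):
        q=k[i]*(1-f)+k[(i+1)%4]*f; d=k[(i+1)%4]-k[i];n=np.array([d[1],-d[0]])/np.linalg.norm(d)
        print(i,f,q.round(),[int(g[tuple(np.clip((q+t*n).round().astype(int),0,[639,479])[::-1])]) for t in range(-8,9)])
E
```

```text
clock: 26.65
eef_pos: [0.5579, -0.1474, 0.3049]
clock: 26.85
eef_pos: [0.5557, -0.1497, 0.28]
tool_rot: [-0.537, -3.077, -0.009]
force: [-0.6, 0.2, -0.3]
gripper_width: 0.034
gripper_force: 40.2
(array([-0.0055, -0.0011,  0.0249]), array([ 0.0027, -0.0187,  0.0035]))
[[131.4 233.7]
 [179.5 129.6]
 [396.9 253.4]
 [336.9 340.9]]
0 0.2 [141. 213.] [125, 127, 127, 127, 126, 126, 126, 139, 176, 219, 226, 225, 226, 225, 225, 225, 226]
0 0.5 [155. 182.] [130, 129, 128, 127, 130, 129, 133, 172, 203, 215, 224, 226, 225, 225, 224, 225, 226]
0 0.8 [170. 150.] [47, 48, 48, 49, 45, 47, 78, 137, 209, 223, 225, 226, 225, 225, 225, 225, 226]
1 0.2 [223. 154.] [49, 49, 49, 48, 51, 49, 49, 49, 49, 49, 46, 40, 41, 41, 41, 41, 42]
1 0.5 [288. 192.] [49, 50, 49, 48, 48, 49, 47, 47, 47, 45, 41, 41, 41, 42, 42, 41, 41]
1 0.8 [353. 229.] [48, 48, 49, 48, 46, 50, 48, 48, 45, 42, 41, 42, 40, 42, 42, 40, 41]
2 0.2 [385. 271.] [139, 138, 138, 137, 138, 138, 139, 138, 164, 192, 222, 224, 225, 225, 225, 224, 224]
2 0.5 [367. 297.] [95, 112, 127, 134, 135, 135, 135, 139, 163, 184, 198, 154, 154, 96, 69, 71, 67]
2 0.8 [349. 323.] [105, 106, 106, 106, 105, 106, 104, 105, 104, 104, 102, 102, 103, 103, 103, 101, 102]
3 0.2 [296. 319.] [105, 106, 106, 106, 106, 107, 108, 106, 106, 107, 107, 105, 106, 105, 104, 106, 103]
3 0.5 [234. 287.] [172, 137, 130, 126, 126, 126, 136, 136, 182, 211, 224, 224, 224, 224, 223, 223, 224]
3 0.8 [172. 255.] [115, 112, 113, 114, 112, 113, 114, 113, 112, 112, 111, 111, 113, 113, 113, 112, 112]
```

```bash
python3 jog.py '{"segments":[[-0.0055, -0.001, 0.01, 0.003, -0.018, 0.003, 0.02], [-0.0055, -0.001, 0.02, 0.003, -0.018, 0.003, 0.02], [-0.0055, -0.001, 0.02, 0.003, -0.018, 0.003, 0.02]]}'
python3 - <<'E'
from h import *
print(rel([.5601,-.1524,.0692],np.radians(70)))
E
```

```text
clock: 27.2
eef_pos: [0.5615, -0.1538, 0.2623]
tool_rot: [0.548, 3.091, -0.0]
force: [-1.0, -0.1, -0.2]
gripper_width: 0.0337
gripper_force: 40.2
(array([0.0019, 0.0009, 0.0381]), array([ 0.0002,  0.0029, -0.0017]))
```

```bash
python3 jog.py '{"segments":[[0.001, 0.0008, 0.01, 0, 0, 0, 0.02], [0.001, 0.0008, 0.02, 0, 0, 0, 0.02], [0.001, 0.0008, 0.022, 0, 0, 0, 0.02], [0.001, 0.0008, 0.03, 0, 0, 0, 0.02], [0.001, 0.0008, 0.03, 0, 0, 0, 0.02]]}'
```

```text
clock: 27.7
eef_pos: [0.5612, -0.1521, 0.2324]
tool_rot: [0.546, 3.09, -0.001]
force: [-0.0, -0.3, -0.2]
gripper_width: 0.0339
gripper_force: 40.2
```

```bash
python3 jog.py '{"segments":[[0, 0, 0.005, 0, 0, 0, 0.02], [0, 0, 0.007, 0, 0, 0, 0.02], [0, 0, 0.007, 0, 0, 0, 0.02]]}'; python3 jog.py '{"segments":[[0, 0, 0.001, 0, 0, 0, 0.02], [0, 0, 0.002, 0, 0, 0, 0.02], [0, 0, 0.002, 0, 0, 0, 0.02]]}'
```

```text
clock: 28.0
eef_pos: [0.5617, -0.1523, 0.2264]
tool_rot: [0.546, 3.088, -0.001]
force: [0.2, -0.1, -0.8]
gripper_width: 0.0338
gripper_force: 40.2
clock: 28.3
eef_pos: [0.5618, -0.1523, 0.2247]
tool_rot: [0.546, 3.088, -0.001]
force: [-0.6, 0.0, 0.2]
gripper_width: 0.034
gripper_force: 40.2
```

```bash
python3 jog.py '{"segments":[[0, 0, 0.001, 0, 0, 0, 0.02], [0, 0, 0.002, 0, 0, 0, 0.02], [0, 0, 0.002, 0, 0, 0, 0.02]]}'
```

```text
clock: 28.6
eef_pos: [0.5623, -0.1524, 0.2241]
tool_rot: [0.545, 3.087, -0.001]
force: [-1.9, 0.1, 7.4]
gripper_width: 0.0335
gripper_force: 40.9
```

```bash
python3 jog.py '{"segments":[[0, 0, -0.001, 0, 0, 0, 0.02], [0, 0, -0.001, 0, 0, 0, 0.06], [0, 0, -0.001, 0, 0, 0, 0.06], [0, 0, -0.001, 0, 0, 0, 0.06]]}'|tail -3; python3 jog.py '{"segments":[[0, 0, -0.03, 0, 0, 0, 0.06], [0, 0, -0.08, 0, 0, 0, 0.07], [0, 0, -0.12, 0, 0, 0, 0.085], [0.04, 0, -0.14, 0, 0, 0, 0.085], [0.08, 0, -0.14, 0, 0, 0, 0.085]]}'|head -3
python3 - <<'E'
from h import *
im,C,st=snap("wrist");cv2.imwrite("pics/w19.png",im);S=env.get_image("side");cv2.imwrite("pics/side2.png",S);Sc=cam("side")
h=cv2.cvtColor(S,cv2.COLOR_BGR2HSV);b=cv2.inRange(h,(100,120,40),(125,255,255))
for X,H in(([.5601,-.1524],.097),([.5093,-.1946],.087)): print(proj(C,[[*X,H]]),proj(Sc,[[*X,H],[*X,H-.04]]))
hw=cv2.cvtColor(im,cv2.COLOR_BGR2HSV);c=max(cv2.findContours(cv2.inRange(hw,(100,120,40),(125,255,255)),0,2)[0],key=cv2.contourArea);print("blue wrist",cv2.fitEllipse(c))
x,y=proj(Sc,[[.5601,-.1524,.09]])[0].astype(int);q=cv2.findNonZero(b[y-25:y+25,x-25:x+25]);q=q[:,0]+[x-25,y-25];print("blue side",q.mean(0),q.min(0),q.max(0))
x,y=proj(Sc,[[.5093,-.1946,.087]])[0].astype(int)
for z in range(y-12,y+32,4): print(z,S[z,x-16:x+17:2].max(1).tolist())
E
```

```text
force: [0.4, 0.4, -0.1]
gripper_width: 0.0599
gripper_force: 0.0
clock: 29.5
eef_pos: [0.4872, -0.1251, 0.3678]
tool_rot: [0.544, 3.079, -0.003]
[[316.52953144 341.54843882]] [[353.82445889 262.58581768]
 [352.76076706 278.31975533]]
[[233.31319638 291.75187795]] [[342.87617613 284.32568614]
 [342.01095629 300.32679051]]
blue wrist ((320.3619384765625, 334.24737548828125), (32.16828918457031, 40.21162796020508), 178.39588928222656)
blue side [354.7   263.275] [351 261] [358 266]
272 [192, 192, 192, 192, 191, 190, 189, 190, 189, 187, 162, 111, 95, 90, 89, 101, 139]
276 [192, 192, 191, 192, 192, 191, 192, 190, 177, 133, 113, 122, 138, 149, 160, 164, 161]
280 [191, 192, 192, 192, 192, 191, 190, 171, 135, 125, 110, 103, 105, 110, 114, 117, 116]
284 [193, 193, 193, 192, 192, 189, 182, 209, 217, 218, 215, 197, 134, 106, 107, 107, 111]
288 [193, 193, 193, 192, 184, 140, 110, 133, 164, 179, 172, 143, 110, 104, 104, 106, 109]
292 [192, 193, 191, 175, 131, 114, 91, 101, 107, 109, 110, 106, 102, 105, 106, 106, 108]
296 [193, 190, 162, 119, 106, 76, 62, 64, 71, 81, 82, 86, 88, 105, 113, 112, 114]
300 [187, 149, 114, 112, 101, 69, 63, 68, 72, 75, 74, 72, 76, 103, 112, 113, 115]
304 [136, 113, 111, 108, 81, 60, 61, 61, 61, 62, 64, 64, 69, 93, 111, 113, 112]
308 [120, 115, 112, 111, 95, 69, 61, 62, 62, 62, 64, 66, 83, 105, 112, 112, 101]
312 [94, 101, 107, 110, 111, 111, 110, 106, 104, 104, 106, 110, 113, 112, 112, 98, 70]
```

```bash
python3 -c "
from workcell import env
print(env.job_done())"
```

```text
the job is handed in; nothing more can be done
None
```

The job is handed in at about 30 s on the robot's clock: mirror, syringe and tweezers lie in the left, middle and right lanes pointing away from the robot, and the amber and white bottles stand in the small and large wells; the last pictures agreed, but no verdict came back.

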